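# Refill the laundry-sheet dispenser on the folding counter

## Robot

A 7-joint arm with a two-finger parallel gripper is mounted at the origin on the work surface. World frame = base frame: x ahead of the robot, y to its left, z up, the work surface at z = 0. Lengths are in m, angles in rad, forces in N, time in s.
With the tool pointing down it reaches from about 0.4 to 0.75 m from the base axis. Payload 19.5 kg.
Tool frame: the origin (TCP) lies at the very end of the fingers, on their centre line; the grasp point (between the pads) lies 19 mm behind it; x points along the fingers, y is the direction in which the jaws open and shut, and the axes are right-handed (so a half turn about x gives the same grasp; the last joint's range is limited). The gripper opens to 85 mm and grips with 20 to 120 N. Pads are 22 mm wide; open, the fingers measure 114 mm over their backs; the gripper's body (76 mm by 85 mm) begins 54 mm behind the grasp point. The pads swing forward as they close: fully open they stand 13 mm farther back than shut.
Start: joints at [1.085, 0.707, -0.028, 1.485, 0.022, 0.951, -0.075], TCP at [0.247, -0.519, 0.231] pointing down, gripper open.
Joint ranges: [-2.71, 2.71], [-0.32, 2.16], [-1.57, 1.52], [0, 2.45], [-1.46, 4.6], [0, 2.02], [-2.83, 2.83]. Speed limits (rad/s): [1.89, 1.89, 2.57, 2.57, 3.01, 3.01, 3.01].

## Interface

Orientations are given as a unit quaternion [w, x, y, z].
In Python, from rig import arm gives the robot as it stands.
- The arm moves only by the shell command python3 -m handwheel 'ROWS'. ROWS is a JSON object of lists of equal length, an entry for each row: "travel": the shift along the world's x, y, z in m, a list of three; "twist": the turn, a rotation vector about the world's x, y, z in degrees, a list of three; "fingers": the finger opening in m, from 0 to 0.0854. In form: {"travel": [[x, y, z], ...], "twist": [[ax, ay, az], ...], "fingers": [fingers, ...]}. A call has 1 to 20 rows; each row shifts and turns the commanded pose from where the row before left it; what a row does not reach is not made up. A row lasts 1/8 s, in which the tool goes at most 62.5 mm and 10.7 degrees, less where a joint would pass 70% of its speed; a pose out of reach is approached as far as the arm can. A call is refused whole if a number of a shift passes 0.0625 or a number of a turn 10.7, either way. A call with a gripper value outside its range is refused whole. The fingers move at their own pace and stop on an object; the grip force is fixed at half the most. Time passes only in rows, so rows that do not move let the fingers close. It gives the time, the measured TCP pose, the force and the opening at its end, in the units of the state.
- arm.get_state(): the state, without advancing time (a new reading comes with each control period).
- arm.grab_frame(name): name is "scene" or "top" or "wrist"; returns the picture (384x512x3 uint8, red, green, blue); there is no depth.
- arm.calibration(name): a dict with "fx", "fy", "cx", "cy" (pixels), "R" (3x3) and "t" (3): a world point X has camera coordinates R X + t; the wrist camera has in their place "T_tool_cam" (4x4, takes a point from camera to tool coordinates, whose origin is the TCP and whose axes are the tool frame's). Camera axes: x right, y down, z forward; pixel columns grow to the right and rows downward; lengths in m; the calibration is good to about 2 mm. A picture is of the moment at which its call begins: read the wrist's pose just before it. calibration takes no time and is no camera call.
- arm.close_job(): hands the job in, once; it reports no verdict.
Trained networks look in the newest picture that a camera, given by its name, has taken for a name from the list of things; names that differ only in an ending like _2 or _b are one class to them, and where a whole thing is asked for, a point or a joint stands for the part that bears it (a point fixed in the world has none). Each returns a list of dicts, best first, with "score" (0 to 1); they miss things now and then, are a little off and sometimes report something else, mostly with a low value. They report only what shows in the picture. A call takes as long as a camera call. They do not tell look-alikes from the thing itself.
- arm.spot_in(camera, target): "rect" ([left, top, right, bottom] in pixels, round what is visible of it).
The state is a dict: "time": time; "joints": joint angles; "qd": joint speeds; "joint_efforts": joint torques, N m; "tool_pos": TCP position; "tool_rot": TCP orientation; "ft_force": force on the tool from outside, world axes, zero at the start; "wrist_torque": the same for the moment, N m; "opening": finger opening in m.
Only numpy, scipy, OpenCV 4.12 (cv2) and the standard library are available. Lean on these libraries where they do the work, as an engineer would, in place of code of your own. Each camera call takes 0.05 s, during which the arm holds its last target.

## Task

Refill the sloping dispenser: lift its red-gripped sliding shutter over the yellow ridge and slide it up until it rests open behind the ridge, then carry the pile of three blue packs over together and lay it flat in the well; the packs go in upper end first, tucked under the well's overhanging edge. Slide the shutter down again until it drops home in front of the ridge, let go, and leave the bottle, the plant and the basket where they stand.

Things in the scene. Friction and masses are not known exactly. Their poses are not given: they have to be found in the camera images.
- deck: Sloping top of the fixed grey dispenser (195 mm wide, low end to the robot, high end about 190 mm up). Origin: centre of the well's floor; x up the slope (25 deg above level), y left across it, z square off it. In this frame (mm) the well floor is z 0, x -64 to 64; side rails for the shutter at z 38, x -80 to 200; stops at x -70.5 and 194 bound the shutter; side flanges (abs y over 78) let it rise 15 at most.
- front_wall (a point): Middle of the top inner edge of the well's low front wall, at deck (-64, 0, 28) mm. A small steel lip flares outwards on it, up to z 35 at x -74. Across y, four corner blocks (x -64 to -38, 28 mm high, and x 38 to 64, 31 mm high) leave 69 mm for the packs; between them, x -38 to 38, the well is 140 mm wide: room for fingers.
- overhang (a point): Middle of the lower edge of the steel upper deck (3 mm thick, z 35 to 38), at deck (52, 0, 35) mm. It overhangs the upper end of the well by 12 mm (the well's upper wall is at x 64), so that the mouth is 116 mm long and the 120 mm packs must go in tilted by about 15 deg to the deck, upper end first, then front end down.
- ridge (a point): Middle of the top of the yellow stop ridge across the deck: x 54 to 60, z 38 to 44 mm in the deck's frame, 140 mm wide. It keeps the shutter shut or open: the shutter must be lifted over it, square off the slope, by more than 6 mm.
- shutter: Loose aluminium plate 120 mm long (x, up the slope), 170 wide, 5 thick, about 0.22 kg, sliding between the side guides (3 mm play each side). Origin: centre of its underside, axes as the deck's. It starts closed: origin at deck x -10.4, z 38 mm, low edge on the low stops (4 mm play to the ridge). Open: origin at deck x 120 to 134, z 38 mm, its low edge behind the ridge.
- grip (a point): Middle of the top of the shutter's upright red grip: 50 mm long (shutter x), 12 mm thick (shutter y), 36 mm high above the plate; this point is 41 mm above the shutter's origin.
- pack_a: Lowest of a pile of three equal rigid blue cartons of laundry sheets, each 120 mm long (x), 64 wide (y), 9 thick, 55 to 90 g, lying flat on the counter left or right of the dispenser. Origin: centre of its underside.
- pack_b: Middle pack of the pile, same size. Origin: centre of its underside.
- pack_c: Top pack of the pile, same size. Origin: centre of its underside. The pile is 27 mm high; its packs may lie a millimetre or two out of line.
- softener: White bottle, 72 mm across, 200 mm high, standing; a bystander. Origin: centre of its underside.
- plant: Plant in a white pot 100 mm across and 92 mm high, leaves to about 190 mm; a bystander. Origin: centre of its underside.
- basket: Small metal basket of wooden pegs, 130 x 100 x 95 mm; a bystander. Origin: centre of its underside.
Mind the look-alikes: they are no part of the job. What is shaped like the pack_c but brown or purple is not meant. There is more than one size of the shutter; the one meant has the size given above.

How it is judged:
On the way, in this order (a step that is already met when the one before it is completed fails the run):
1. the shutter is lifted over the ridge and lies open behind it (x of shutter in the frame of deck between 0.118 and 0.136 m and z of shutter in the frame of deck below 0.0415 m), for 0.2 s.
2. the three packs are lifted clear of the counter together, the shutter open (height (world z) of pack_a above 0.04 m and height (world z) of pack_b above 0.049 m and height (world z) of pack_c above 0.058 m and x of shutter in the frame of deck between 0.118 and 0.136 m), for 0.2 s.
3. the three packs lie flat in the well, the shutter still open (x of pack_a in the frame of deck between -0.007 and 0.007 m and y of pack_a in the frame of deck between -0.005 and 0.005 m and z of pack_a in the frame of deck between -0.003 and 0.0215 m and angle between the z axis of each of pack_a, pack_b, pack_c and the z axis of deck, either way round below 0.07 rad and x of pack_b in the frame of deck between -0.007 and 0.007 m and y of pack_b in the frame of deck between -0.005 and 0.005 m and z of pack_b in the frame of deck between -0.003 and 0.0215 m and x of pack_c in the frame of deck between -0.007 and 0.007 m and y of pack_c in the frame of deck between -0.005 and 0.005 m and z of pack_c in the frame of deck between -0.003 and 0.0215 m and x of shutter in the frame of deck between 0.118 and 0.136 m), for 0.2 s.
4. the shutter is closed, down in front of the ridge, over the packs (x of shutter in the frame of deck between -0.014 and -0.005 m and y of shutter in the frame of deck between -0.006 and 0.006 m and z of shutter in the frame of deck below 0.0405 m and x of pack_a in the frame of deck between -0.007 and 0.007 m and y of pack_a in the frame of deck between -0.005 and 0.005 m and z of pack_a in the frame of deck between -0.003 and 0.0215 m and angle between the z axis of each of pack_a, pack_b, pack_c and the z axis of deck, either way round below 0.07 rad and x of pack_b in the frame of deck between -0.007 and 0.007 m and y of pack_b in the frame of deck between -0.005 and 0.005 m and z of pack_b in the frame of deck between -0.003 and 0.0215 m and x of pack_c in the frame of deck between -0.007 and 0.007 m and y of pack_c in the frame of deck between -0.005 and 0.005 m and z of pack_c in the frame of deck between -0.003 and 0.0215 m), for 0.2 s.
At the end, for the whole second after the job is handed in: The three packs lie flat in the well (each within 7 mm lengthwise, 5 mm crosswise and 4 degrees of its place), the shutter is fully closed over them in front of the ridge (within about 4 mm of its closed place, down on its rails within 2.5 mm), all at rest and let go (all of step 4 and linear speed of each of pack_a, pack_b, pack_c, shutter below 0.02 m/s); the robot touches nothing.
It fails at once if a bystander (bottle, plant, basket) is shifted by more than 25 mm (distance of any of softener, plant, basket from where it was at the start of the episode above 0.025 m).
It also fails if it takes over 69 s, if anything falls off the work surface, if the arm or the gripper's body presses on something with over 40 N, if the wrist force passes 120 N, or if a joint passes its speed limit or range.

## Working session

There is one attempt and no reset: what is moved stays moved. The work goes in short steps, Python scripts to look and compute and a shell command to move; the robot and the scene stay as the last step left them, time stands still between calls to the robot, and variables do not carry over. Pictures are saved under pics/ and viewed, and the job is handed in when it is done.

```bash
ls; mkdir -p pics; python3 - <<'E'
from rig import arm
import cv2,json
print(arm.get_state())
for n in ["scene","top","wrist"]:
    im=arm.grab_frame(n); cv2.imwrite(f"pics/{n}0.png",im[:,:,::-1]); print(n,arm.calibration(n))
E
```

```text
pics
{'time': 0.0, 'joints': array([ 1.08532142,  0.70709529, -0.02758318,  1.48498231,  0.02205039,
        0.95087704, -0.07548   ]), 'qd': array([-0.00083579,  0.00103269,  0.00034551,  0.00019462,  0.00207414,
       -0.00128869,  0.00030927]), 'joint_efforts': array([-1.30426004e-03, -8.83226752e+01,  1.23419166e+00, -2.36171883e+01,
        1.69297121e-02,  6.41851308e-03,  2.93333085e-05]), 'tool_pos': array([ 0.24674378, -0.51909168,  0.23083613]), 'tool_rot': array([-0.15526545, -0.68965423, -0.1559783 ,  0.68988438]), 'ft_force': array([0.16713555, 0.45669891, 0.10227961]), 'wrist_torque': array([-0.00916636, -0.01062832,  0.01553995]), 'opening': 0.0857709275543634}
scene {'fx': 393.30669685187553, 'fy': 393.30669685187553, 'cx': 258.2252642761053, 'cy': 191.35863762068053, 'R': array([[ 0.12221016,  0.99244273, -0.01105044],
       [ 0.63982104, -0.08728987, -0.76355059],
       [-0.75874482,  0.08624334, -0.64565345]]), 't': array([-0.06097728, -0.21811339,  1.66673845])}
top {'fx': 463.9167040813062, 'fy': 463.9167040813062, 'cx': 256.730595288872, 'cy': 186.0190922610625, 'R': array([[ 5.74233989e-03, -9.99983428e-01,  4.11112951e-04],
       [-9.96278855e-01, -5.75642126e-03, -8.59959688e-02],
       [ 8.59969103e-02,  8.42349416e-05, -9.96295400e-01]]), 't': array([0.02709021, 0.440081  , 1.52110913])}
wrist {'fx': 276.8683159110793, 'fy': 276.8683159110793, 'cx': 256.8962203617995, 'cy': 195.23863838172954, 'T_tool_cam': array([[ 9.03973343e-04, -2.69935598e-01,  9.62877955e-01,
        -1.41819773e-01],
       [ 9.99999070e-01,  1.22722869e-03, -5.94779213e-04,
        -3.97678390e-04],
       [-1.02111937e-03,  9.62877597e-01,  2.69936457e-01,
        -6.80610265e-02],
       [ 0.00000000e+00,  0.00000000e+00,  0.00000000e+00,
         1.00000000e+00]])}
```

View pics/scene0.png

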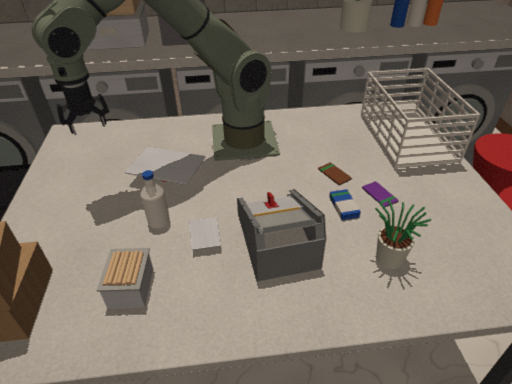

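View pics/top0.png

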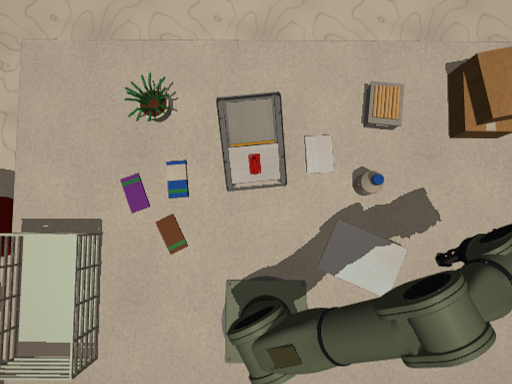

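View pics/wrist0.png

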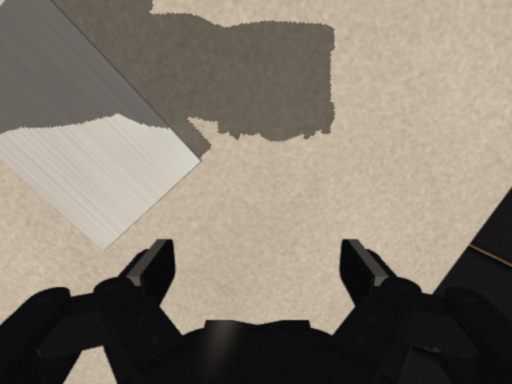

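```bash
python3 - <<'E'
from rig import arm
for c in ["top","scene"]:
  for t in ["deck","shutter","grip","ridge","overhang","front_wall","pack_a","softener","plant","basket"]:
    try: print(c,t,[(round(d['score'],2),[round(float(v),1) for v in d['rect']]) for d in arm.spot_in(c,t)][:4])
    except Exception as e: print(c,t,e)
print(arm.get_state()['time'])
E
```

```text
top deck [(0.95, [218.8, 92.1, 287.9, 188.9])]
top shutter [(0.95, [226.9, 142.9, 279.7, 181.7]), (0.87, [317.2, 218.1, 408.0, 296.9]), (0.58, [301.7, 134.9, 331.5, 174.0])]
top grip [(0.88, [303.8, 135.0, 334.6, 175.0]), (0.83, [316.8, 217.2, 404.3, 299.7]), (0.8, [226.4, 143.6, 280.3, 184.4])]
top ridge [(0.57, [217.8, 92.7, 285.9, 189.0])]
top overhang [(0.69, [216.6, 90.7, 287.2, 190.6])]
top front_wall [(0.64, [214.3, 96.8, 284.7, 187.3])]
top pack_a [(0.96, [152.9, 216.7, 189.8, 254.9]), (0.92, [164.8, 159.0, 189.1, 198.1]), (0.57, [120.8, 175.5, 149.3, 214.3]), (0.29, [228.6, 146.6, 280.9, 182.9])]
top softener [(0.85, [354.0, 172.9, 381.1, 196.9]), (0.71, [165.2, 158.4, 189.2, 196.6])]
top plant [(0.85, [128.1, 73.9, 169.6, 121.6])]
top basket []
scene deck [(0.83, [238.0, 192.3, 322.9, 251.8])]
scene shutter [(0.9, [193.6, 214.9, 219.8, 251.3]), (0.66, [121.5, 146.0, 206.5, 181.5]), (0.63, [247.6, 193.1, 305.3, 214.7])]
scene grip [(0.95, [246.6, 192.4, 301.1, 212.5]), (0.93, [190.4, 217.5, 221.4, 248.3]), (0.92, [124.8, 146.7, 205.4, 182.5])]
scene ridge [(0.61, [239.4, 187.7, 323.1, 251.6])]
scene overhang [(0.93, [239.6, 186.7, 328.1, 248.6]), (0.36, [330.1, 188.2, 361.8, 217.5])]
scene front_wall [(0.69, [97.9, 247.1, 152.9, 307.6]), (0.56, [239.6, 188.0, 325.2, 253.1])]
scene pack_a [(0.93, [318.9, 164.4, 350.7, 183.8]), (0.75, [362.0, 178.9, 398.6, 203.5]), (0.62, [330.9, 188.4, 362.5, 213.6])]
scene softener [(0.55, [138.1, 167.9, 168.5, 230.0])]
scene plant [(0.87, [375.8, 201.8, 431.6, 271.6])]
scene basket [(0.76, [98.1, 249.4, 155.1, 307.5])]
1.15
```

```bash
python3 - <<'E'
import cv2
im=cv2.imread('pics/top0.png')
cv2.imwrite('pics/top0z.png',cv2.resize(im[80:230,110:310],None,fx=4,fy=4,interpolation=cv2.INTER_CUBIC))
im=cv2.imread('pics/scene0.png')
cv2.imwrite('pics/scene0z.png',cv2.resize(im[150:290,230:430],None,fx=4,fy=4,interpolation=cv2.INTER_CUBIC))
E
```

```text
(no output)
```

View pics/top0z.png

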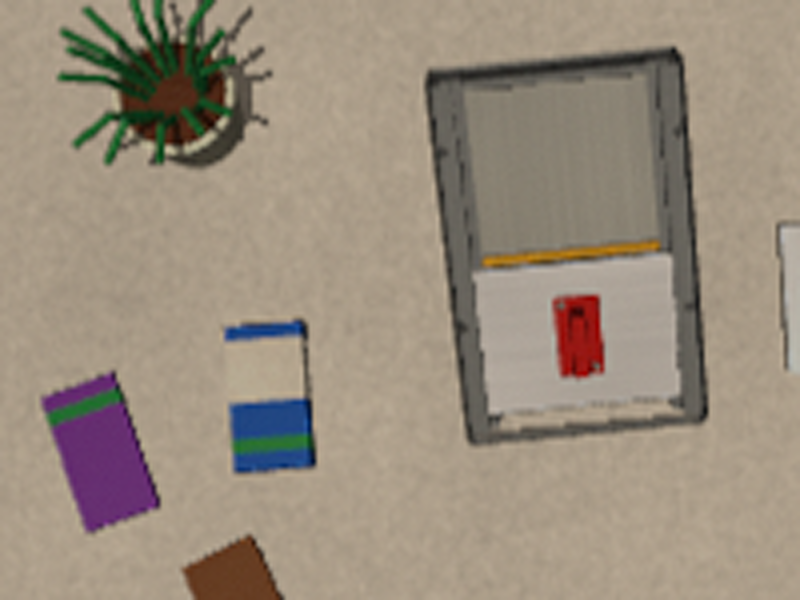

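View pics/scene0z.png

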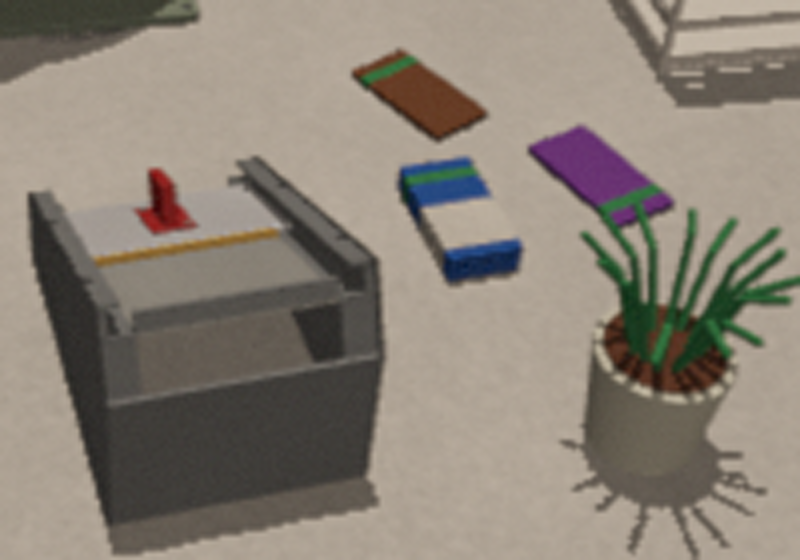

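```bash
cat > h.py <<'E'
import numpy as np
from scipy.spatial.transform import Rotation as Ro
from scipy.optimize import least_squares
S=25*np.pi/180
def Rdeck(yaw): return (Ro.from_euler('z',yaw)*Ro.from_euler('y',-S)).as_matrix()
def proj(c,X):
    p=np.asarray(X)@np.asarray(c['R']).T+c['t']
    return np.stack([c['fx']*p[:,0]/p[:,2]+c['cx'],c['fy']*p[:,1]/p[:,2]+c['cy']],1)
def wristcam(c,st):
    q=st['tool_rot'];R=Ro.from_quat([q[1],q[2],q[3],q[0]]).as_matrix()
    T=np.eye(4);T[:3,:3]=R;T[:3,3]=st['tool_pos']
    M=np.linalg.inv(T@np.array(c['T_tool_cam']))
    return dict(fx=c['fx'],fy=c['fy'],cx=c['cx'],cy=c['cy'],R=M[:3,:3],t=M[:3,3])
def back(c,uv,z):
    R=np.asarray(c['R']);C=-R.T@c['t']
    d=R.T@np.array([(uv[0]-c['cx'])/c['fx'],(uv[1]-c['cy'])/c['fy'],1])
    return C+d*(z-C[2])/d[2]
E
python3 - <<'E'
from h import *
from rig import arm
ct=arm.calibration('top');cs=arm.calibration('scene')
zt=lambda u,v:np.array([110+(u+.5)/4-.5,80+(v+.5)/4-.5])
zs=lambda u,v:np.array([230+(u+.5)/4-.5,150+(v+.5)/4-.5])
obs=[(ct,zt(484,263),(.057,.070,.044)),(ct,zt(660,246),(.057,-.070,.044)),
(ct,zt(488,414),(-.0704,.078,.043)),(ct,zt(681,399),(-.0704,-.078,.043)),
(cs,zs(97,262),(.057,.070,.044)),(cs,zs(278,233),(.057,-.070,.044)) if False else (cs,zs(97,262),(.057,-.070,.044)),
(cs,zs(278,233),(.057,.070,.044))]
def f(p):
    R=Rdeck(p[3]);return np.concatenate([proj(c,[R@np.array(x)+p[:3]])[0]-uv for c,uv,x in obs])
r=least_squares(f,[.5,0,.08,0]);print(r.x,np.degrees(r.x[3]),r.fun.round(2))
p=r.x;R=Rdeck(p[3])
for n,x in dict(lowfloor=(-.08,0,0),high=(.2,0,.053),grip=(-.0104,0,.079)).items():
    X=R@np.array(x)+p[:3];print(n,X,proj(ct,[X]),proj(cs,[X]))
for uv in [(226,328),(303,322),(314,466),(235,472)]: print('pack',back(ct,zt(*uv),.027))
E
```

```text
[0.53140372 0.02208026 0.03208075 0.02808524] 1.6091657411053175 [ 6.39  0.    6.45  3.28  4.31 -0.05  3.7   2.64 37.18 -3.76 -8.89  1.45
 -8.07  3.49]
lowfloor [ 0.45892769  0.02004422 -0.00172871] [[259.60529617 180.93965197]] [[262.69601922 213.70871121]]
high [0.69020386 0.02654137 0.16463871] [[258.23076474 100.2519715 ]] [[276.35458132 227.49560088]]
grip [0.48860816 0.02087802 0.09928383] [[259.60085155 168.47673837]] [[264.07803401 196.73926731]]
pack [0.51870292 0.33063039 0.027     ]
pack [0.52409113 0.26687714 0.027     ]
pack [0.40448535 0.25554425 0.027     ]
pack [0.39915898 0.32052223 0.027     ]
```

```bash
python3 - <<'E'
from h import *
from rig import arm
ct=arm.calibration('top');cs=arm.calibration('scene')
zt=lambda u,v:np.array([110+(u+.5)/4-.5,80+(v+.5)/4-.5])
zs=lambda u,v:np.array([230+(u+.5)/4-.5,150+(v+.5)/4-.5])
obs=[(ct,zt(484,263),(.057,.070,.044)),(ct,zt(660,246),(.057,-.070,.044)),
(ct,zt(488,414),(-.0704,.078,.043)),(ct,zt(681,399),(-.0704,-.078,.043)),
(cs,zs(97,262),(.057,-.070,.044)),
(cs,zs(278,233),(.057,.070,.044))]
def f(p):
    R=Rdeck(p[3]);return np.concatenate([proj(c,[R@np.array(x)+p[:3]])[0]-uv for c,uv,x in obs])
r=least_squares(f,[.5,0,.08,0]);print(r.x,np.degrees(r.x[3]),r.fun.round(2))
p=r.x;R=Rdeck(p[3])
for n,x in dict(lowfloor=(-.08,0,0),high=(.2,0,.053),grip=(-.0104,0,.079)).items():
    X=R@np.array(x)+p[:3];print(n,X,proj(ct,[X]),proj(cs,[X]))
E
```

```text
[0.53477795 0.04211578 0.04244913 0.10051799] 5.759256637353958 [-0.75 -0.03 -0.58  0.07 -0.07  0.21 -0.56 -0.56 -1.06  0.12 -0.8  -0.12]
lowfloor [0.46263931 0.03484003 0.00863967] [[255.20968042 179.50984417]] [[267.22369228 211.80211103]]
high [0.69283885 0.05805747 0.17500709] [[247.85170923  98.41600518]] [[288.44651815 224.2850552 ]]
grip [0.49218161 0.0378196  0.10965221] [[254.22392055 166.90452533]] [[269.61424376 194.49302103]]
```

```bash
cat >> h.py <<'E'
def Rq(q): return Ro.from_quat([q[1],q[2],q[3],q[0]])
E
python3 - <<'E'
from h import *
from rig import arm
s=arm.get_state();R=Rq(s['tool_rot']);print(R.as_matrix().round(3))
yaw=np.radians(5.76);D=Rdeck(yaw)
for sg in (1,-1):
    G=np.stack([-D[:,2],sg*D[:,1],sg*D[:,0]],1)
    print(sg,np.degrees((Ro.from_matrix(G)*R.inv()).as_rotvec()))
    V=np.stack([[0,0,-1],sg*np.array([-np.sin(yaw),np.cos(yaw),0]),sg*np.array([np.cos(yaw),np.sin(yaw),0])],1)
    print(' vert',np.degrees((Ro.from_matrix(V)*R.inv()).as_rotvec()))
E
```

```text
[[-0.     0.429 -0.903]
 [ 0.    -0.903 -0.429]
 [-1.    -0.    -0.   ]]
1 [-33.99817779  -9.49709936 156.88521485]
 vert [ 1.86227299e-03 -9.26020171e-03  1.60335421e+02]
-1 [  6.74597885 -24.19834555 -19.3518364 ]
 vert [-6.55316260e-03 -1.31787385e-03 -1.96645786e+01]
```

```bash
python3 -m handwheel '{"travel":[[0,0,0.04],[0.01,0.02,0.04],[0.015,0.04,0.02],[0.015,0.04,0.01],[0.015,0.04,0],[0.015,0.04,0],[0.015,0.04,0],[0.015,0.04,0],[0.015,0.04,0],[0.015,0.04,0],[0.015,0.04,0],[0.015,0.04,0],[0.015,0.04,0],[0.015,0.04,0],[0.015,0.04,0],[0.01,0.02,0]],"twist":[[0,0,0],[0,0,0],[0,0,-1.5],[0,0,-1.5],[0,0,-1.5],[0,0,-1.5],[0,0,-1.5],[0,0,-1.5],[0,0,-1.5],[0,0,-1.5],[0,0,-1.5],[0,0,-1.5],[0,0,-1.5],[0,0,-1.7],[0,0,0],[0,0,0]],"fingers":[0.085,0.085,0.085,0.085,0.085,0.085,0.085,0.085,0.085,0.085,0.085,0.085,0.085,0.085,0.085,0.085]}'
python3 - <<'E'
from h import *
from rig import arm
import cv2
s=arm.get_state();im=arm.grab_frame('wrist');np.save('w1.npy',np.r_[s['tool_pos'],s['tool_rot']])
cv2.imwrite('pics/wrist1.png',im[:,:,::-1]);print(s['time'],s['tool_pos'],s['qd'].round(3),s['joints'].round(2));print(Rq(s['tool_rot']).as_matrix().round(3))
E
```

```text
time: 3.15
tool_pos: [0.4622, 0.0428, 0.3413]
tool_rot: [0.045, 0.706, 0.045, -0.706]
ft_force: [0.7, -0.0, 0.4]
opening: 0.0851
3.15 [0.46222152 0.04283409 0.34125933] [-0.287  0.147  0.003 -0.271  0.016  0.123 -0.31 ] [-0.14  0.41 -0.03  1.66  0.01  1.07 -1.62]
[[ 0.     0.128 -0.992]
 [ 0.001 -0.992 -0.128]
 [-1.    -0.001 -0.   ]]
```

View pics/wrist1.png

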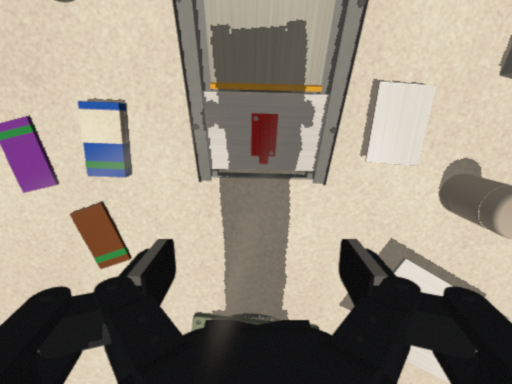

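```bash
python3 -m handwheel '{"travel":[[0.05,0.02,0],[0,0,0],[0,0,0]],"twist":[[0,0,0],[0,0,0],[0,0,0]],"fingers":[0.085,0.085,0.085]}'
python3 - <<'E'
from h import *
from rig import arm
import cv2
s=arm.get_state();im=arm.grab_frame('wrist');np.save('w2.npy',np.r_[s['tool_pos'],s['tool_rot']])
cv2.imwrite('pics/wrist2.png',im[:,:,::-1]);print(s['time'],s['tool_pos'],s['qd'].round(3))
im=im[:,:,::-1]
cv2.imwrite('pics/w2z.png',cv2.resize(im[60:260,160:360],None,fx=3,fy=3,interpolation=cv2.INTER_CUBIC))
cv2.imwrite('pics/w2p.png',cv2.resize(im[80:280,0:200],None,fx=3,fy=3,interpolation=cv2.INTER_CUBIC))
E
```

```text
time: 3.58
tool_pos: [0.5116, 0.0604, 0.3411]
tool_rot: [-0.045, -0.706, -0.044, 0.706]
ft_force: [0.5, -0.4, -0.3]
opening: 0.0851
3.575 [0.51155329 0.06043082 0.34112769] [ 0.005 -0.018 -0.     0.01  -0.001  0.    -0.001]
```

View pics/w2z.png

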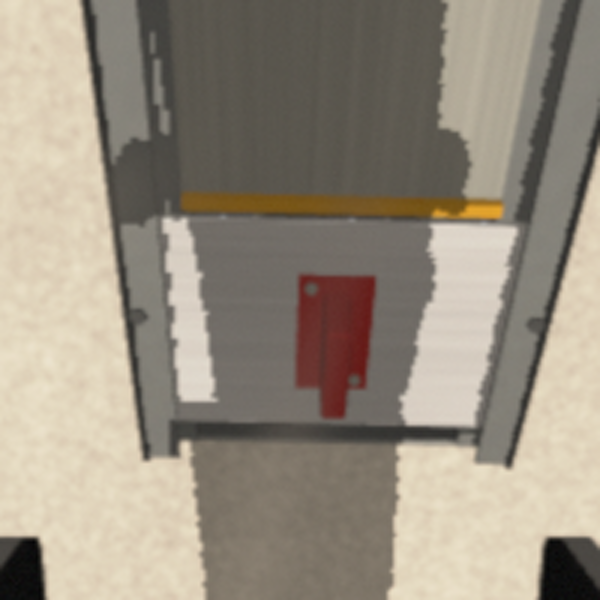

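View pics/w2p.png

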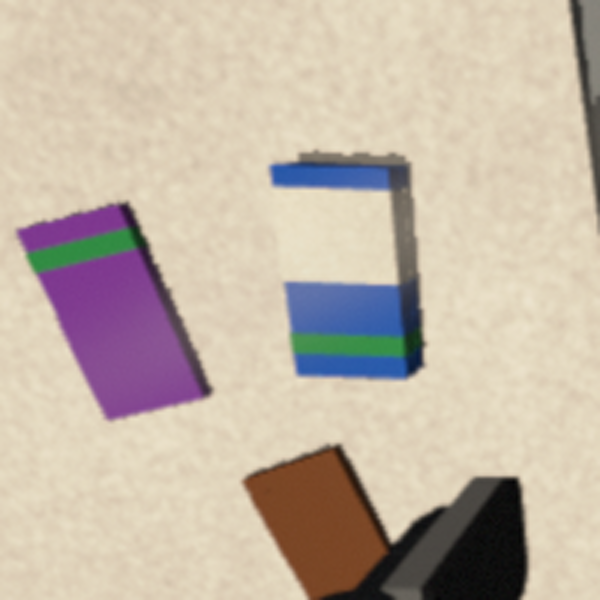

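```bash
cat > fit.py <<'E'
from h import *
from rig import arm
ct=arm.calibration('top');cs=arm.calibration('scene')
w=np.load('w2.npy');cw=wristcam(arm.calibration('wrist'),dict(tool_pos=w[:3],tool_rot=w[3:]))
zt=lambda u,v:np.array([110+(u+.5)/4-.5,80+(v+.5)/4-.5])
zs=lambda u,v:np.array([230+(u+.5)/4-.5,150+(v+.5)/4-.5])
zw=lambda u,v:np.array([160+(u+.5)/3-.5,60+(v+.5)/3-.5])
zp=lambda u,v:np.array([0+(u+.5)/3-.5,80+(v+.5)/3-.5])
obs=[(ct,zt(484,263),(.057,.070,.044)),(ct,zt(660,246),(.057,-.070,.044)),
(cs,zs(97,262),(.057,-.070,.044)),(cs,zs(278,233),(.057,.070,.044)),
(cw,zw(181,203),(.057,.070,.044)),(cw,zw(503,210),(.057,-.070,.044)),
(cw,zw(320,417),(-.0354,.006,.079)),(cw,zw(348,417),(-.0354,-.006,.079))]
def f(p):
    R=Rdeck(p[3]);return np.concatenate([(proj(c,[R@np.array(x)+p[:3]])[0]-uv)*(1 if c is not cw else 1) for c,uv,x in obs])
r=least_squares(f,[.5,0,.08,0]);p=r.x
if __name__=='__main__':
    print(r.x,np.degrees(r.x[3]),r.fun.round(2));R=Rdeck(p[3])
    for n,x in dict(lowfloor=(-.08,0,0),high=(.2,0,.053),grip=(-.0104,0,.079)).items():
        X=R@np.array(x)+p[:3];print(n,X,(proj(cw,[X])[0]-[160,60])*3)
    for y in (-.078,.078):
        print((proj(cw,[R@np.array([-.0704,y,.043])+p[:3],R@np.array([.0496,y,.043])+p[:3]])-[160,60])*3)
    for uv in [(271,166),(389,166),(409,376),(297,376)]: print('pack',back(cw,zp(*uv),.027))
E
python3 fit.py
```

```text
[0.53502687 0.04220779 0.0440791  0.10619801] 6.084698009843308 [-0.86 -0.07 -0.67 -0.22 -0.94 -0.14 -0.7  -0.56  0.6  -0.05 -0.49 -0.11
  0.42 -0.14 -0.57  0.03]
lowfloor [0.46293072 0.03452241 0.01026964] [324.93075974 383.79406607]
high [0.69299467 0.05904701 0.17663706] [ 368.54162311 -192.39030866]
grip [0.49245562 0.03766974 0.11128218] [335.58440745 375.06568533]
[[471.75736206 423.23875638]
 [514.98076116 223.11742607]]
[[182.96735285 417.45299436]
 [165.1780464  215.6781529 ]]
pack [0.51777325 0.33305964 0.027     ]
pack [0.52580661 0.27013193 0.027     ]
pack [0.40793532 0.25836198 0.027     ]
pack [0.39975378 0.32237778 0.027     ]
```

```bash
cat > plan.py <<'E'
from h import *
from rig import arm
P=np.array([0.5350,0.0422,0.0441]);YAW=np.radians(6.0);D=Rdeck(YAW)
def goal(x,y,z,tilt=0):
    """deck-frame TCP target (m), tool normal to a plane tilted by tilt deg (upper end down) rel deck; returns travel,twist"""
    s=arm.get_state();R=Rq(s['tool_rot'])
    A=(Ro.from_euler('z',YAW)*Ro.from_euler('y',-S+np.radians(tilt))).as_matrix()
    G=Ro.from_matrix(np.stack([-A[:,2],-A[:,1],-A[:,0]],1))
    return D@np.array([x,y,z])+P-s['tool_pos'],np.degrees((G*R.inv()).as_rotvec())
def tcp():
    s=arm.get_state();return D.T@(s['tool_pos']-P)
E
python3 - <<'E'
from plan import *
for z in (.122,.052): print([a.round(4) for a in goal(-.0104,0,z)])
print("dz",D[:,2],"dx",D[:,0])
E
```

```text
[array([-0.0371, -0.0245, -0.1911]), array([  2.877 , -24.8403,  -1.1836])]
[array([-0.0077, -0.0214, -0.2546]), array([  2.877 , -24.8403,  -1.1836])]
dz [-0.42030311 -0.04417564  0.90630779] dx [0.90134294 0.09473496 0.42261826]
```

```bash
python3 -m handwheel '{"travel":[[-0.0074,-0.0049,-0.0382],[-0.0074,-0.0049,-0.0382],[-0.0074,-0.0049,-0.0382],[-0.0074,-0.0049,-0.0382],[-0.0075,-0.0049,-0.0383],[0,0,0],[0,0,0]],"twist":[[0.58,-4.97,-0.24],[0.58,-4.97,-0.24],[0.58,-4.97,-0.24],[0.58,-4.97,-0.24],[0.56,-4.96,-0.22],[0,0,0],[0,0,0]],"fingers":[0.085,0.085,0.085,0.085,0.085,0.085,0.085]}'
python3 - <<'E'
from plan import *
import cv2
s=arm.get_state();im=arm.grab_frame('wrist');np.save('w3.npy',np.r_[s['tool_pos'],s['tool_rot']])
cv2.imwrite('pics/wrist3.png',im[:,:,::-1])
print(s['time'],s['joints'].round(2),tcp().round(4),[a.round(4) for a in goal(-.0104,0,.052)])
c=wristcam(arm.calibration('wrist'),s)
for x in [(-.0354,.006,.079),(-.0354,-.006,.079),(.0146,.006,.079),(.0146,-.006,.079),(.057,.07,.044),(.057,-.07,.044)]: print(x,proj(c,[D@np.array(x)+P])[0].round(1))
E
```

```text
time: 4.5
tool_pos: [0.4978, 0.0387, 0.1909]
tool_rot: [0.03, 0.823, 0.044, -0.566]
ft_force: [-0.7, 0.3, 0.3]
opening: 0.085
4.5 [-0.17  0.58  0.03  2.2  -0.01  0.   -1.6 ] [0.0281 0.0005 0.1488] [array([ 6.000e-03,  1.000e-04, -1.041e-01]), array([ 0.4027, -4.0075, -0.1063])]
(-0.0354, 0.006, 0.079) [251.  267.4]
(-0.0354, -0.006, 0.079) [264.8 267.4]
(0.0146, 0.006, 0.079) [250.7 215. ]
(0.0146, -0.006, 0.079) [265.5 215. ]
(0.057, 0.07, 0.044) [178.8 154.6]
(0.057, -0.07, 0.044) [337.6 155. ]
```

View pics/wrist3.png

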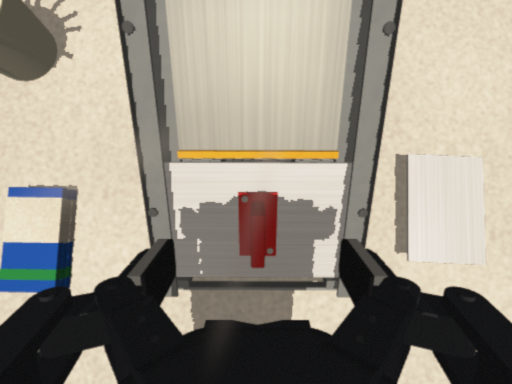

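```bash
cat >> plan.py <<'E'
def j6(X,tau):
    r=np.hypot(X[0],X[1]);t=np.radians(tau);h,a,b,l=.324,.518,.293,.316
    x=r-l*np.sin(t);z=X[2]+l*np.cos(t)-h
    c=(x*x+z*z-a*a-b*b)/2/a/b
    if abs(c)>1: return None
    q4=np.arccos(c);q2=np.arctan2(x,z)-np.arctan2(b*np.sin(q4),a+b*np.cos(q4))
    return np.round([q2,q4,np.pi-q2-q4-t],2)
E
python3 - <<'E'
from plan import *
W=lambda *x:D@np.array(x)+P
for n,X in dict(closed=W(-.0104,0,.052),lift=W(-.0104,0,.064),mid=W(.06,0,.064),open=W(.126,0,.052),pile=np.array([.463,.296,0]),ins=W(-.02,0,.03),flat=W(0,0,0)).items():
    print(n,X.round(3),[(t,*j6(X,t)) for t in (-5,0,5,10,15,25)])
E
```

```text
closed [0.504 0.039 0.087] [(-5, np.float64(0.87), np.float64(1.78), np.float64(0.58)), (0, np.float64(0.84), np.float64(1.88), np.float64(0.42)), (5, np.float64(0.82), np.float64(1.98), np.float64(0.26)), (10, np.float64(0.81), np.float64(2.07), np.float64(0.09)), (15, np.float64(0.81), np.float64(2.17), np.float64(-0.1)), (25, np.float64(0.85), np.float64(2.35), np.float64(-0.5))]
lift [0.499 0.038 0.098] [(-5, np.float64(0.84), np.float64(1.8), np.float64(0.59)), (0, np.float64(0.81), np.float64(1.89), np.float64(0.43)), (5, np.float64(0.79), np.float64(1.99), np.float64(0.27)), (10, np.float64(0.78), np.float64(2.08), np.float64(0.1)), (15, np.float64(0.78), np.float64(2.18), np.float64(-0.08)), (25, np.float64(0.82), np.float64(2.36), np.float64(-0.48))]
mid [0.562 0.045 0.127] [(-5, np.float64(0.87), np.float64(1.54), np.float64(0.82)), (0, np.float64(0.83), np.float64(1.64), np.float64(0.67)), (5, np.float64(0.8), np.float64(1.74), np.float64(0.51)), (10, np.float64(0.78), np.float64(1.84), np.float64(0.35)), (15, np.float64(0.76), np.float64(1.94), np.float64(0.18)), (25, np.
[... 886 characters left out ...]
.float64(0.53)), (0, np.float64(0.88), np.float64(1.89), np.float64(0.37)), (5, np.float64(0.87), np.float64(1.99), np.float64(0.2)), (10, np.float64(0.86), np.float64(2.08), np.float64(0.02)), (15, np.float64(0.87), np.float64(2.17), np.float64(-0.16)), (25, np.float64(0.92), np.float64(2.36), np.float64(-0.57))]
flat [0.535 0.042 0.044] [(-5, np.float64(0.97), np.float64(1.69), np.float64(0.58)), (0, np.float64(0.94), np.float64(1.79), np.float64(0.41)), (5, np.float64(0.92), np.float64(1.88), np.float64(0.24)), (10, np.float64(0.92), np.float64(1.98), np.float64(0.07)), (15, np.float64(0.92), np.float64(2.07), np.float64(-0.11)), (25, np.float64(0.96), np.float64(2.25), np.float64(-0.5))]
```

```bash
cat >> plan.py <<'E'
W=lambda *x:D@np.array(x)+P
def to(X,tau,yaw=np.degrees(YAW)):
    s=arm.get_state();R=Rq(s['tool_rot'])
    A=(Ro.from_euler('z',np.radians(yaw))*Ro.from_euler('y',-np.radians(tau))).as_matrix()
    G=Ro.from_matrix(np.stack([-A[:,2],-A[:,1],-A[:,0]],1))
    return (np.array(X)-s['tool_pos']).round(4),np.degrees((G*R.inv()).as_rotvec()).round(2)
E
python3 - <<'E'
from plan import *
g=W(-.0104,0,.072)-[0,0,.019]
print(g,to(g+[0,0,.05],0),to(g,0))
E
```

```text
[0.49536421 0.03803411 0.08595893] (array([-0.0024, -0.0008, -0.0549]), array([-2.23, 20.85, -0.1 ])) (array([-0.0024, -0.0008, -0.1049]), array([-2.23, 20.85, -0.1 ]))
```

```bash
python3 -m handwheel '{"travel":[[-0.001,0,-0.018],[-0.001,0,-0.018],[0,0,-0.019],[0,0,0],[0,0,0]],"twist":[[-0.8,7,0],[-0.8,7,0],[-0.6,6.85,0],[0,0,0],[0,0,0]],"fingers":[0.085,0.085,0.085,0.085,0.085]}'
python3 - <<'E'
from plan import *
g=W(-.0104,0,.072)-[0,0,.019]
s=arm.get_state();print(s['tool_pos'],to(g,0),s['joints'].round(2))
E
```

```text
time: 5.18
tool_pos: [0.495, 0.0385, 0.1354]
tool_rot: [-0.038, -0.706, -0.038, 0.706]
ft_force: [-1.0, 0.5, 0.0]
opening: 0.0855
[0.4949967  0.03849243 0.13544429] (array([ 0.0004, -0.0005, -0.0495]), array([-0.01, -0.03, -0.11])) [-0.15  0.74  0.01  1.88 -0.01  0.52 -1.59]
```

Accurate. Descend and close.

```bash
python3 -m handwheel '{"travel":[[0,0,-0.025],[0,0,-0.0245],[0,0,0],[0,0,0],[0,0,0],[0,0,0],[0,0,0],[0,0,0],[0,0,0]],"twist":[[0,0,0],[0,0,0],[0,0,0],[0,0,0],[0,0,0],[0,0,0],[0,0,0],[0,0,0],[0,0,0]],"fingers":[0.085,0.085,0.085,0.0,0.0,0.0,0.0,0.0,0.0]}'
python3 - <<'E'
from plan import *
import cv2
s=arm.get_state();print(s['tool_pos'],tcp(),s['ft_force'],s['opening'])
cv2.imwrite('pics/wrist4.png',arm.grab_frame('wrist')[:,:,::-1])
print("lift",D[:,2]*.011,"slide",D[:,0]*.136)
E
```

```text
time: 6.3
tool_pos: [0.495, 0.0386, 0.0857]
tool_rot: [-0.037, -0.705, -0.038, 0.707]
ft_force: [-1.6, 0.2, 8.8]
opening: 0.0109
[0.49497586 0.03856629 0.08566977] [-0.01885157  0.00056986  0.0546578 ] [-1.56817914  0.22961103  8.84223475] 0.010912374236013683
lift [-0.00462333 -0.00048593  0.00996939] slide [0.12258264 0.01288395 0.05747608]
```

View pics/wrist4.png

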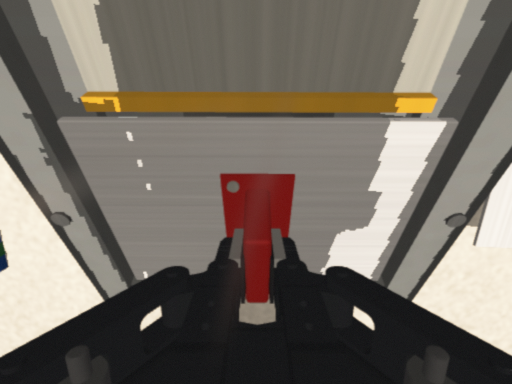

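```bash
python3 -m handwheel '{"travel":[[-0.0023,-0.0002,0.005],[-0.0023,-0.0003,0.005],[0,0,0]],"twist":[[0,0,0],[0,0,0],[0,0,0]],"fingers":[0,0,0]}'
python3 - <<'E'
from plan import *
import cv2
s=arm.get_state();print(tcp(),s['ft_force'],s['opening'])
cv2.imwrite('pics/wrist5.png',arm.grab_frame('wrist')[:,:,::-1])
E
```

```text
time: 6.72
tool_pos: [0.49, 0.038, 0.0957]
tool_rot: [-0.038, -0.705, -0.038, 0.707]
ft_force: [0.5, -0.7, -1.2]
opening: 0.0106
[-0.01913578  0.00051608  0.06580292] [ 0.5116259  -0.70447519 -1.2088265 ] 0.010644525520819383
```

View pics/wrist5.png

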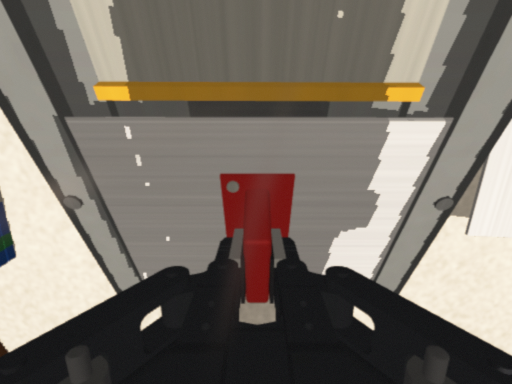

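```bash
python3 -m handwheel '{"travel":[[0.0153,0.0016,0.0072],[0.0153,0.0016,0.0072],[0.0153,0.0016,0.0072],[0.0153,0.0016,0.0072]],"twist":[[0,0,0],[0,0,0],[0,0,0],[0,0,0]],"fingers":[0,0,0,0]}'
python3 -m handwheel '{"travel":[[0.0153,0.0016,0.0072],[0.0153,0.0016,0.0072],[0.0153,0.0016,0.0072],[0.0153,0.0016,0.0072],[0,0,0]],"twist":[[0,0,0],[0,0,0],[0,0,0],[0,0,0],[0,0,0]],"fingers":[0,0,0,0,0]}'
python3 - <<'E'
from plan import *
import cv2
s=arm.get_state();print(tcp(),s['ft_force'],s['opening'])
cv2.imwrite('pics/wrist6.png',arm.grab_frame('wrist')[:,:,::-1])
E
```

```text
time: 7.28
tool_pos: [0.5517, 0.0445, 0.1241]
tool_rot: [-0.038, -0.705, -0.038, 0.707]
ft_force: [-1.1, 0.5, -2.2]
opening: 0.0111
time: 7.9
tool_pos: [0.613, 0.0509, 0.1526]
tool_rot: [-0.038, -0.705, -0.038, 0.707]
ft_force: [-0.6, -0.1, -1.9]
opening: 0.0112
[0.11695792 0.00051364 0.06520474] [-0.61007251 -0.08216399 -1.87749461] 0.011179328595959184
```

View pics/wrist6.png

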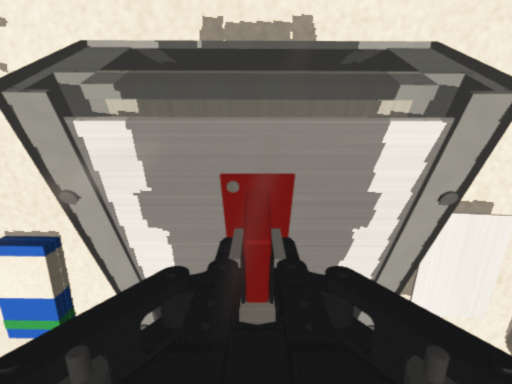

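```bash
python3 -m handwheel '{"travel":[[0.0021,0.0002,-0.0046],[0.0021,0.0002,-0.0046],[0,0,0],[0,0,0],[0,0,0],[0,0,0],[0,0,0.02],[0,0,0.05],[0,0,0.05],[-0.03,0.03,0.03],[-0.03,0.04,0.0],[-0.03,0.04,0],[0,0,0]],"twist":[[0,0,0],[0,0,0],[0,0,0],[0,0,0],[0,0,0],[0,0,0],[0,0,0],[0,0,0],[0,0,0],[0,0,0],[0,0,0],[0,0,0],[0,0,0]],"fingers":[0,0,0,0.06,0.06,0.06,0.06,0.06,0.085,0.085,0.085,0.085,0.085]}'
python3 - <<'E'
from plan import *
import cv2
s=arm.get_state();print(s['tool_pos'],s['ft_force'],s['opening']);np.save('w7.npy',np.r_[s['tool_pos'],s['tool_rot']])
im=arm.grab_frame('wrist')[:,:,::-1];cv2.imwrite('pics/wrist7.png',im)
c=wristcam(arm.calibration('wrist'),s)
for x in [(.057,.07,.044),(.057,-.07,.044),(.06,0,.043),(.101,.006,.079),(.101,-.006,.079),(-.064,0,.028),(.052,0,.038),(-.064,.0345,.0),(-.064,-.0345,.0)]: print(x,proj(c,[W(*x)])[0].round(1))
E
```

```text
time: 9.57
tool_pos: [0.5251, 0.1644, 0.2942]
tool_rot: [-0.039, -0.705, -0.04, 0.707]
ft_force: [0.1, -0.4, 1.0]
opening: 0.0849
[0.5251353  0.16439514 0.29420039] [ 0.07382289 -0.43625445  1.03872094] 0.08489984500700133
(0.057, 0.07, 0.044) [302.5 150.8]
(0.057, -0.07, 0.044) [421.5 151.8]
(0.06, 0, 0.043) [362.4 148.6]
(0.101, 0.006, 0.079) [377.4 131.6]
(0.101, -0.006, 0.079) [389.7 131.7]
(-0.064, 0, 0.028) [338.6 214.7]
(0.052, 0, 0.038) [359.6 152.2]
(-0.064, 0.0345, 0.0) [312.9 202. ]
(-0.064, -0.0345, 0.0) [356.5 202.4]
```

View pics/wrist7.png

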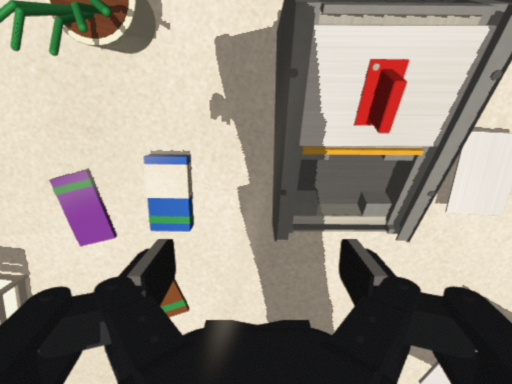

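```bash
python3 -m handwheel '{"travel":[[-0.02,0.045,-0.02],[-0.02,0.045,-0.02],[-0.01,0.03,-0.02],[0,0,0],[0,0,0]],"twist":[[0,0,0],[0,0,0],[0,0,0],[0,0,0],[0,0,0]],"fingers":[0.085,0.085,0.085,0.085,0.085]}'
python3 - <<'E'
from plan import *
import cv2
s=arm.get_state();print(s['tool_pos']);np.save('w8.npy',np.r_[s['tool_pos'],s['tool_rot']])
im=arm.grab_frame('wrist')[:,:,::-1];cv2.imwrite('pics/wrist8.png',im)
cv2.imwrite('pics/w8z.png',cv2.resize(im[100:300,170:370],None,fx=3,fy=3,interpolation=cv2.INTER_CUBIC))
E
```

```text
time: 10.25
tool_pos: [0.4778, 0.28, 0.2339]
tool_rot: [-0.037, -0.705, -0.037, 0.707]
ft_force: [0.8, -0.3, 0.1]
opening: 0.0846
[0.47777805 0.2800499  0.2338835 ]
```

View pics/w8z.png

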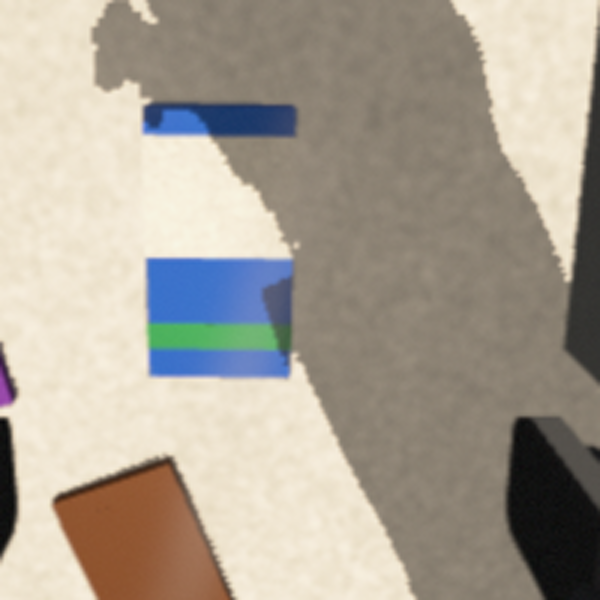

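```bash
python3 - <<'E'
from plan import *
w=np.load('w8.npy');s=dict(tool_pos=w[:3],tool_rot=w[3:])
c=wristcam(arm.calibration('wrist'),s)
Q=[back(c,(170+(u+.5)/3-.5,100+(v+.5)/3-.5),.027)[:2] for u,v in [(143,104),(297,105),(291,377),(149,376)]]
Q=np.array(Q);print(Q.round(4));m=Q.mean(0);d=(Q[0]+Q[1]-Q[2]-Q[3])/2
yaw=np.degrees(np.arctan2(d[1],d[0]));print('c',m,'yaw',yaw,'L',np.hypot(*d),'W',np.linalg.norm(Q[0]-Q[1]),np.linalg.norm(Q[2]-Q[3]))
E
```

```text
[[0.5198 0.334 ]
 [0.5261 0.2711]
 [0.4068 0.2597]
 [0.4005 0.3233]]
c [0.46330878 0.2970019 ] yaw 5.295902619491319 L 0.11976673323497601 W 0.0632313633556476 0.0638868036226352
```

```bash
python3 - <<'E'
from plan import *
X=np.array([.4454,.2953,-.001])
print(to(X+[0,0,.08],-12,5.3),to(X,-12,5.3))
E
```

```text
(array([-0.0325,  0.0153, -0.1551]), array([-1.18, 11.81, -0.7 ])) (array([-0.0325,  0.0153, -0.2351]), array([-1.18, 11.81, -0.7 ]))
```

```bash
python3 -m handwheel '{"travel":[[-0.008,0.0038,-0.039],[-0.008,0.0038,-0.039],[-0.008,0.0038,-0.039],[-0.0085,0.0039,-0.0381],[0,0,0],[0,0,0]],"twist":[[-0.3,2.95,-0.18],[-0.3,2.95,-0.18],[-0.3,2.95,-0.17],[-0.28,2.96,-0.17],[0,0,0],[0,0,0]],"fingers":[0.085,0.085,0.085,0.085,0.085,0.085]}'
python3 - <<'E'
from plan import *
import cv2
X=np.array([.4454,.2953,-.001])
s=arm.get_state();print(s['joints'].round(2),to(X,-12,5.3))
im=arm.grab_frame('wrist')[:,:,::-1];cv2.imwrite('pics/wrist9.png',im)
E
```

```text
time: 11.05
tool_pos: [0.4455, 0.2962, 0.0802]
tool_rot: [-0.036, -0.629, -0.03, 0.776]
ft_force: [0.1, 0.4, 0.1]
opening: 0.0851
[-0.57  0.94 -0.03  1.58 -0.11  0.81 -1.99] (array([-0.0001, -0.0009, -0.0812]), array([-0.08,  0.1 , -0.05]))
```

View pics/wrist9.png

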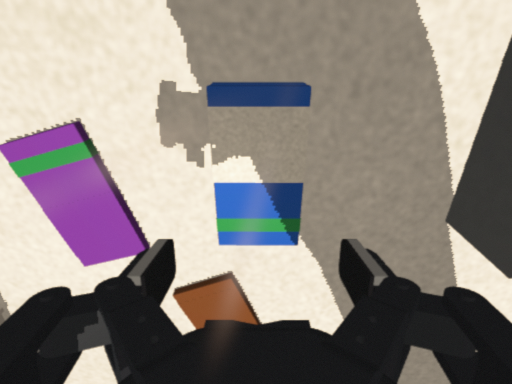

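```bash
python3 - <<'E'
from plan import *
ct=arm.calibration('top')
for u,v in [(158,508),(135,440),(115,372),(252,536),(185,569)]: print(back(ct,(110+u/4,80+v/4),.009))
E
python3 -m handwheel '{"travel":[[0,-0.0005,-0.03],[0,-0.0004,-0.03],[0,0,-0.015],[0,0,-0.0062],[0,0,0]],"twist":[[0,0,0],[0,0,0],[0,0,0],[0,0,0],[0,0,0]],"fingers":[0.085,0.085,0.085,0.085,0.085]}'
```

```text
[0.36863366 0.38607166 0.009     ]
[0.42525831 0.40671902 0.009     ]
[0.48225595 0.42498565 0.009     ]
[0.34582507 0.30737811 0.009     ]
[0.31817061 0.36237768 0.009     ]
time: 11.72
tool_pos: [0.4447, 0.2958, -0.0019]
tool_rot: [-0.036, -0.629, -0.03, 0.776]
ft_force: [0.4, -0.1, 0.5]
opening: 0.085
```

```bash
python3 -m handwheel '{"travel":[[0,0,0],[0,0,0],[0,0,0],[0,0,0]],"twist":[[0,0,0],[0,0,0],[0,0,0],[0,0,0]],"fingers":[0.055,0.055,0.04,0.04]}'
python3 - <<'E'
from plan import *
import cv2
s=arm.get_state();print(s['joints'].round(2),s['opening'],s['ft_force'])
im=arm.grab_frame('wrist')[:,:,::-1];cv2.imwrite('pics/wrist10.png',im)
E
```

```text
time: 12.22
tool_pos: [0.4448, 0.2957, -0.0016]
tool_rot: [-0.036, -0.629, -0.03, 0.776]
ft_force: [-0.8, -1.8, 10.7]
opening: 0.0629
[-0.57  1.08 -0.04  1.59 -0.11  0.66 -1.98] 0.06286717494275441 [-0.76840638 -1.82621834 10.72874141]
```

View pics/wrist10.png

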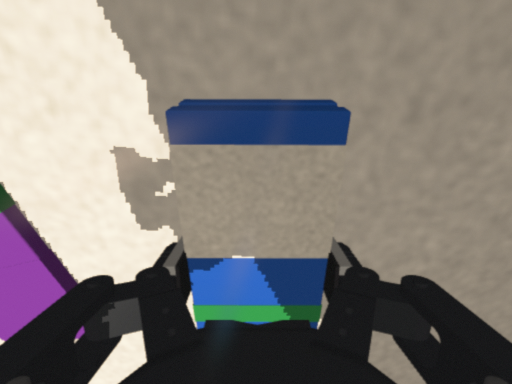

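```bash
python3 -m handwheel '{"travel":[[0,0,0],[0,0,0.01],[0,0,0.02],[0,0,0.04],[0,0,0.04],[0,0,0.04],[0,0,0.04],[0,0,0]],"twist":[[0,0,0],[0,0,0],[0,0,0],[0,0,0],[0,0,0],[0,0,0],[0,0,0],[0,0,0]],"fingers":[0.04,0.04,0.04,0.04,0.04,0.04,0.04,0.04]}'
python3 - <<'E'
from plan import *
import cv2
s=arm.get_state();print(s['tool_pos'],s['opening'],s['ft_force'])
im=arm.grab_frame('wrist')[:,:,::-1];cv2.imwrite('pics/wrist11.png',im)
im=arm.grab_frame('scene')[:,:,::-1];cv2.imwrite('pics/scene11.png',cv2.resize(im[100:280,220:440],None,fx=3.5,fy=3.3,interpolation=cv2.INTER_CUBIC))
E
```

```text
time: 13.28
tool_pos: [0.4451, 0.2961, 0.1909]
tool_rot: [-0.036, -0.63, -0.031, 0.775]
ft_force: [-0.9, 0.4, -2.4]
opening: 0.0626
[0.44510348 0.29613619 0.19086229] 0.06255778129113741 [-0.92570904  0.39136631 -2.40441945]
```

View pics/wrist11.png

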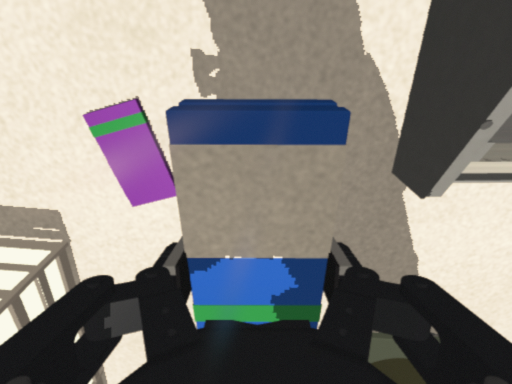

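View pics/scene11.png

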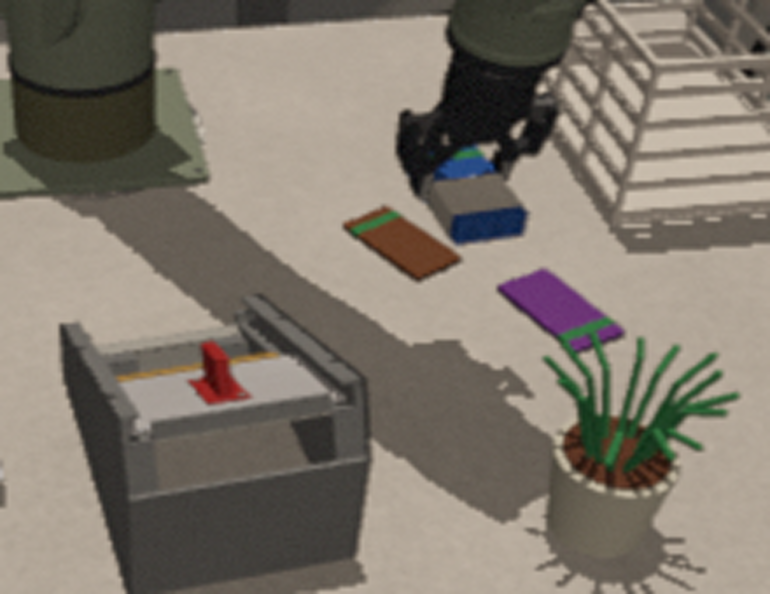

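```bash
python3 - <<'E'
from plan import *
for nm,pos in (('4',[.49497586,.03856629,.08566977]),('5',[.490,.0380,.0957])):
    s=dict(tool_pos=np.array(pos),tool_rot=np.array([-.038,-.705,-.038,.707]))
    c=wristcam(arm.calibration('wrist'),s)
    for x in [(.06,.07,.044),(.06,-.07,.044),(.054,.07,.044),(.054,-.07,.044)]: print(nm,x,proj(c,[W(*x)])[0].round(1))
E
python3 - <<'E'
import cv2
im=cv2.imread('pics/wrist4.png')
cv2.imwrite('pics/w4z.png',cv2.resize(im[70:140,50:470],None,fx=1.9,fy=4,interpolation=cv2.INTER_CUBIC))
E
```

```text
4 (0.06, 0.07, 0.044) [85.8 96.7]
4 (0.06, -0.07, 0.044) [433.7  98.1]
4 (0.054, 0.07, 0.044) [ 91.6 110.9]
4 (0.054, -0.07, 0.044) [427.6 112.3]
5 (0.06, 0.07, 0.044) [97.6 86. ]
5 (0.06, -0.07, 0.044) [421.4  87.4]
5 (0.054, 0.07, 0.044) [102.6  99.7]
5 (0.054, -0.07, 0.044) [416.1 101. ]
```

View pics/w4z.png

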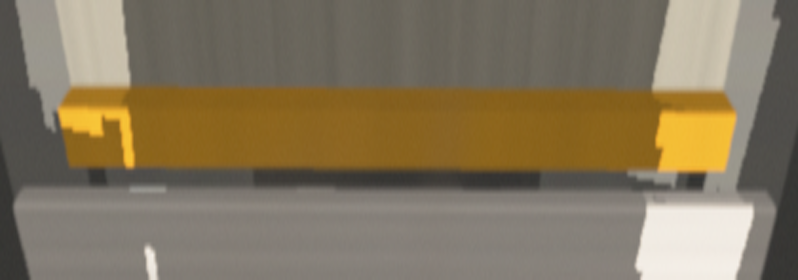

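```bash
python3 - <<'E'
import cv2,numpy as np
for n in ['2','3','7']:
    im=cv2.imread(f'pics/wrist{n}.png');hsv=cv2.cvtColor(im,cv2.COLOR_BGR2HSV)
    m=((hsv[...,0]>12)&(hsv[...,0]<28)&(hsv[...,1]>180)&(hsv[...,2]>90)).astype(np.uint8)
    k,l,st,ce=cv2.connectedComponentsWithStats(m)
    i=1+np.argmax(st[1:,4]);print(n,st[i],ce[i])
    x,y,w,h,_=st[i]
    cv2.imwrite(f'pics/r{n}.png',cv2.resize(im[y-6:y+h+6,x-8:x+w+8],None,fx=4,fy=6,interpolation=cv2.INTER_NEAREST)); print((y-6,x-8))
E
```

```text
2 [222 125  51   6 244] [246.91803279 127.36065574]
(np.int32(119), np.int32(214))
3 [178 151  87   7 553] [220.63110307 153.82278481]
(np.int32(145), np.int32(170))
7 [303 148 120   7 654] [360.83333333 150.87767584]
(np.int32(142), np.int32(295))
```

```bash
python3 - <<'E'
import cv2,numpy as np
a=[cv2.imread(f'pics/r{n}.png') for n in '237']
w=max(x.shape[1] for x in a)
o=np.vstack([cv2.copyMakeBorder(x,0,6,0,w-x.shape[1],cv2.BORDER_CONSTANT) for x in a]);print(o.shape,[x.shape for x in a]);cv2.imwrite('pics/r.png',o)
E
```

```text
(354, 544, 3) [(108, 268, 3), (114, 412, 3), (114, 544, 3)]
```

View pics/r.png

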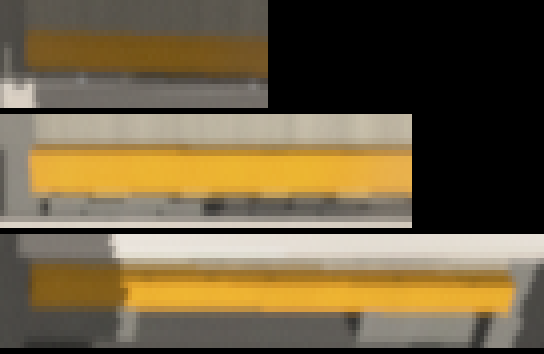

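```bash
cat > fit2.py <<'E'
from h import *
from rig import arm
import cv2
ct=arm.calibration('top');cs=arm.calibration('scene');cwb=arm.calibration('wrist')
zt=lambda u,v:np.array([110+(u+.5)/4-.5,80+(v+.5)/4-.5])
zs=lambda u,v:np.array([230+(u+.5)/4-.5,150+(v+.5)/4-.5])
zw=lambda u,v:np.array([160+(u+.5)/3-.5,60+(v+.5)/3-.5])
def W_(n):
    w=np.load(f'w{n}.npy');return dict(tool_pos=w[:3],tool_rot=w[3:])
s4=dict(tool_pos=np.array([.49497586,.03856629,.08566977]),tool_rot=np.array([-.0375,-.705,-.038,.707]))
def ext(n,v):
    im=cv2.imread(f'pics/wrist{n}.png').astype(int);r=im[v];m=(r[:,2]-r[:,0])>35
    m&=(r[:,1]-r[:,0])>20
    i=np.where(m)[0];return i.min()-.5,i.max()+.5
for n,v in ((2,128),(3,154),(7,152)): print(n,ext(n,v))
obs=[('t',zt(484,263),(.057,.070,.044)),('t',zt(660,246),(.057,-.070,.044)),
('s',zs(97,262),(.057,-.070,.044)),('s',zs(278,233),(.057,.070,.044)),
(W_(2),zw(320,417),(-.0354,.006,.079)),(W_(2),zw(348,417),(-.0354,-.006,.079)),
(s4,(80.5,96.7),(.06,.07,.044)),(s4,(437.4,97.2),(.06,-.07,.044)),(s4,(85.8,111.3),(.054,.07,.044)),(s4,(432.6,112.5),(.054,-.07,.044))]
for n,v in ((2,None),(3,None),(7,None)):
    vv={2:(127.3,129.7),3:(154,154.5),7:(151.3,152)}[n];e=ext(n,{2:128,3:154,7:152}[n])
    obs+= [(W_(n),(e[0],vv[0]),(.057,.07,.044)),(W_(n),(e[1],vv[1]),(.057,-.07,.044))]
def f(p):
    R=Rdeck(p[3]);out=[]
    for c,uv,x in obs:
        if c=='t': cc=ct
        elif c=='s': cc=cs
        else:
            b=dict(cwb);T=np.array(b['T_tool_cam']);T[:3,3]+=p[4:7];b['T_tool_cam']=T;cc=wristcam(b,c)
        out.append(proj(cc,[R@np.array(x)+p[:3]])[0]-uv)
    return np.r_[np.concatenate(out),p[4:7]/.0015]
r=least_squares(f,[.5,0,.08,0,0,0,0],x_scale=[.1,.1,.1,.1,.01,.01,.01],loss='soft_l1');p=r.x
print(p.round(4),np.degrees(p[3]));print(f(p)[:-3].reshape(-1,2).round(2))
E
python3 fit2.py
```

```text
2 (np.float64(-0.5), np.float64(511.5))
3 (np.float64(-0.5), np.float64(511.5))
7 (np.float64(12.5), np.float64(423.5))
[5.349e-01 4.230e-02 4.710e-02 1.059e-01 3.000e-04 1.000e-04 1.000e-04] 6.066090549399414
[[-9.5000e-01 -2.1000e-01]
 [-6.6000e-01 -3.5000e-01]
 [-9.3000e-01 -9.3000e-01]
 [-6.2000e-01 -1.3400e+00]
 [ 2.6000e-01  6.6000e-01]
 [-6.7000e-01  8.4000e-01]
 [-5.4000e-01 -2.0000e-01]
 [ 8.8000e-01  6.0000e-02]
 [ 3.3000e-01 -1.4000e-01]
 [-6.9000e-01 -6.0000e-01]
 [ 2.2054e+02  2.1000e-01]
 [-1.8427e+02  1.4000e-01]
 [ 1.7766e+02  4.1000e-01]
 [-1.7320e+02  1.5000e-01]
 [ 2.9015e+02  8.0000e-02]
 [-6.3000e-01  2.2000e-01]]
```

```bash
sed -i 's/^for n,v in ((2,128).*$//; s/e=ext(n,{2:128,3:154,7:152}\[n\])/e={2:(220.2,327.5),3:(177.5,338.7),7:(302.5,423.2)}[n]/' fit2.py; python3 - <<'E'
import cv2
im=cv2.imread('pics/wrist3.png');cv2.imwrite('pics/r3.png',cv2.resize(im[140:170,310:360],None,fx=8,fy=8,interpolation=cv2.INTER_NEAREST))
E
python3 fit2.py
```

```text
[ 5.353e-01  4.230e-02  4.700e-02  1.057e-01  3.000e-04  1.000e-04
 -3.000e-04] 6.055463743595417
[[-0.94 -0.32]
 [-0.65 -0.45]
 [-0.92 -0.83]
 [-0.6  -1.23]
 [ 0.3   0.63]
 [-0.63  0.81]
 [-0.19 -0.24]
 [ 0.88  0.09]
 [ 0.66 -0.19]
 [-0.69 -0.58]
 [-0.09  0.19]
 [-0.23  0.14]
 [-0.18  0.42]
 [-0.4   0.19]
 [ 0.2   0.04]
 [-0.32  0.21]]
```

View pics/r3.png

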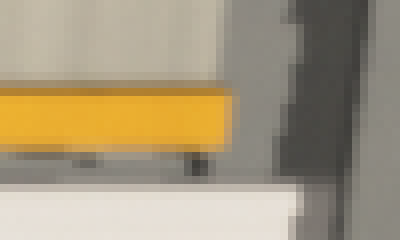

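```bash
sed -i 's/^P=.*;YAW=np.radians(6.0)/P=np.array([0.5352,0.0423,0.0470]);YAW=np.radians(6.05)/' plan.py; cat >> plan.py <<'E'
Rg=Rq(np.array([-.036,-.629,-.030,.776]))
_A=(Ro.from_euler('z',np.radians(5.3)))
_G=Rg.as_matrix(); # tool at grasp; yaw of pile := tool's yaw (squeezed)
YG=np.arctan2(_G[0,1],-_G[1,1]) # -A_y = tool y -> A_y=(-sin,cos): tooly=(sin,-cos)
RP=Ro.from_euler('z',YG)
OFF=RP.inv().apply(np.array([.4633,.2970,0])-np.array([.4448,.2957,-.0016]))
OFF[1]=0
TinP=RP.inv()*Rg  # tool rot in pile frame
def pile(xu,zu,alpha,yaw=YAW,back=0,up=0,dy=0):
    a=np.radians(alpha)
    c=np.array([xu-(.06+back)*np.cos(a),dy,zu+(.06+back)*np.sin(a)])
    Rp=Ro.from_euler('z',yaw)*Ro.from_euler('y',-S+a)
    X=W(*c)-Rp.apply(OFF)+[0,0,up]
    s=arm.get_state();R=Rq(s['tool_rot']);G=Rp*TinP
    return (X-s['tool_pos']).round(4),np.degrees((G*R.inv()).as_rotvec()).round(2),X.round(4)
E
python3 - <<'E'
from plan import *
print(np.degrees(YG),OFF,TinP.as_matrix().round(3))
for k in [dict(back=.025,up=.08),dict(back=.025),dict()]: print(k,pile(.053,.0025,18,**k))
for a,x in ((14,.055),(10,.0565),(5,.058),(0,.0595)): print(a,pile(x,.0025,a))
E
```

```text
5.371371572846713 [0.01854046 0.         0.0016    ] [[-0.207 -0.    -0.978]
 [ 0.001 -1.    -0.   ]
 [-0.978 -0.001  0.207]]
{'back': 0.025, 'up': 0.08} (array([ 0.0358, -0.2591, -0.0504]), array([ 0.73, -7.05,  0.65]), array([0.4799, 0.0364, 0.1375]))
{'back': 0.025} (array([ 0.0358, -0.2591, -0.1304]), array([ 0.73, -7.05,  0.65]), array([0.4799, 0.0364, 0.0575]))
{} (array([ 0.0604, -0.2565, -0.1273]), array([ 0.73, -7.05,  0.65]), array([0.5046, 0.0391, 0.0605]))
14 (array([ 0.0632, -0.2562, -0.1319]), array([  1.13, -11.03,   0.65]), array([0.5074, 0.0393, 0.056 ]))
10 (array([ 0.0659, -0.2559, -0.1366]), array([  1.52, -15.01,   0.65]), array([0.51  , 0.0396, 0.0513]))
5 (array([ 0.0694, -0.2555, -0.1424]), array([  2.02, -19.98,   0.64]), array([0.5136, 0.04  , 0.0454]))
0 (array([ 0.0735, -0.2551, -0.1481]), array([  2.52, -24.96,   0.64]), array([0.5177, 0.0404, 0.0398]))
```

```bash
python3 -m handwheel '{"travel":[[0.0045,-0.0324,0],[0.0045,-0.0324,0],[0.0045,-0.0324,0],[0.0045,-0.0324,0],[0.0045,-0.0324,0],[0.0045,-0.0324,0],[0.0044,-0.0324,0],[0.0044,-0.0323,0],[0,0,-0.025],[0,0,-0.0254],[0,0,0],[0,0,0]],"twist":[[0.09,-0.88,0.08],[0.09,-0.88,0.08],[0.09,-0.88,0.08],[0.09,-0.88,0.08],[0.09,-0.88,0.08],[0.09,-0.88,0.08],[0.09,-0.88,0.08],[0.09,-0.89,0.08],[0,0,0],[0,0,0],[0,0,0],[0,0,0]],"fingers":[0.04,0.04,0.04,0.04,0.04,0.04,0.04,0.04,0.04,0.04,0.04,0.04]}'
python3 - <<'E'
from plan import *
import cv2
s=arm.get_state();print(s['time'],s['joints'].round(2),s['opening'])
for k in [dict(back=.025,up=.03),dict(back=.025),dict()]: print(k,pile(.053,.0025,18,**k))
im=arm.grab_frame('wrist')[:,:,::-1];cv2.imwrite('pics/wrist12.png',im)
c=wristcam(arm.calibration('wrist'),s)
for x in [(.057,.07,.044),(.057,-.07,.044),(.052,0,.038),(.101,.006,.079),(.101,-.006,.079)]: print(x,proj(c,[W(*x)])[0].round(1))
E
```

```text
time: 14.88
tool_pos: [0.4802, 0.0366, 0.1375]
tool_rot: [-0.039, -0.675, -0.036, 0.736]
ft_force: [0.1, 0.7, -1.7]
opening: 0.0631
14.875 [-0.13  0.75 -0.02  1.84  0.01  0.63 -1.62] 0.06313053155112998
{'back': 0.025, 'up': 0.03} (array([-0.0003, -0.0001, -0.05  ]), array([ 0.02, -0.02,  0.  ]), array([0.4799, 0.0364, 0.0875]))
{'back': 0.025} (array([-0.0003, -0.0001, -0.08  ]), array([ 0.02, -0.02,  0.  ]), array([0.4799, 0.0364, 0.0575]))
{} (array([ 0.0244,  0.0025, -0.077 ]), array([ 0.02, -0.02,  0.  ]), array([0.5046, 0.0391, 0.0605]))
(0.057, 0.07, 0.044) [127.6  74.2]
(0.057, -0.07, 0.044) [388.5  74.5]
(0.052, 0, 0.038) [258.   78.9]
(0.101, 0.006, 0.079) [240.6 -15.8]
(0.101, -0.006, 0.079) [276.4 -15.8]
```

View pics/wrist12.png

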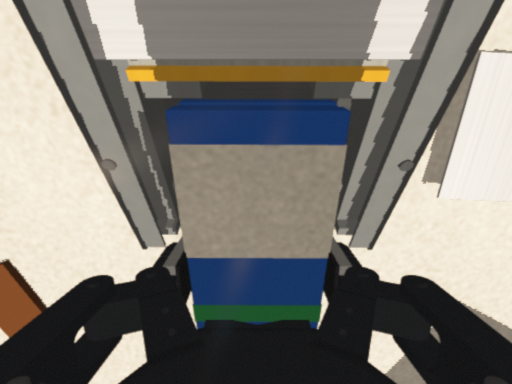

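```bash
python3 -m handwheel '{"travel":[[0,0,-0.025],[0,0,-0.025],[0,0,-0.015],[0,0,-0.015],[0,0,0]],"twist":[[0,0,0],[0,0,0],[0,0,0],[0,0,0],[0,0,0]],"fingers":[0.04,0.04,0.04,0.04,0.04]}'
python3 - <<'E'
from plan import *
import cv2
s=arm.get_state();print(s['ft_force'].round(1))
for k in [dict(back=.025),dict(back=.012),dict()]: print(k,pile(.053,.0025,18,**k))
im=arm.grab_frame('wrist')[:,:,::-1];cv2.imwrite('pics/wrist13.png',im)
im=arm.grab_frame('scene')[:,:,::-1];cv2.imwrite('pics/scene13.png',cv2.resize(im[120:270,220:350],None,fx=4.5,fy=4,interpolation=cv2.INTER_CUBIC))
E
```

```text
time: 15.55
tool_pos: [0.4799, 0.0365, 0.0565]
tool_rot: [-0.039, -0.675, -0.036, 0.736]
ft_force: [-0.7, -1.0, -1.4]
opening: 0.0628
[-0.7 -1.  -1.4]
{'back': 0.025} (array([-0.    , -0.0001,  0.0009]), array([ 0.03, -0.08,  0.01]), array([0.4799, 0.0364, 0.0575]))
{'back': 0.012} (array([0.0128, 0.0013, 0.0025]), array([ 0.03, -0.08,  0.01]), array([0.4927, 0.0378, 0.059 ]))
{} (array([0.0247, 0.0025, 0.004 ]), array([ 0.03, -0.08,  0.01]), array([0.5046, 0.0391, 0.0605]))
```

View pics/wrist13.png

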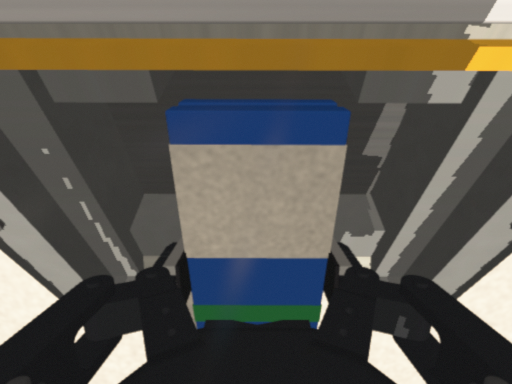

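View pics/scene13.png

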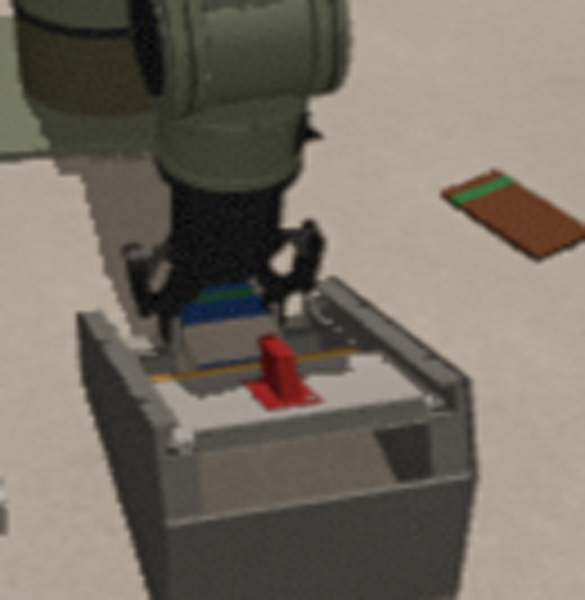

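```bash
python3 -m handwheel '{"travel":[[0.0064,0.0006,0.0012],[0.0064,0.0006,0.0012],[0,0,0]],"twist":[[0,0,0],[0,0,0],[0,0,0]],"fingers":[0.04,0.04,0.04]}'
python3 -m handwheel '{"travel":[[0.006,0.0006,0.0008],[0.0059,0.0006,0.0008],[0,0,0]],"twist":[[0,0,0],[0,0,0],[0,0,0]],"fingers":[0.04,0.04,0.04]}'
python3 - <<'E'
from plan import *
import cv2
s=arm.get_state();print(s['ft_force'].round(1),s['joints'].round(2))
for a,x in ((18,.053),(14,.055),(10,.0565),(5,.058),(0,.0595)): print(a,pile(x,.0025,a))
im=arm.grab_frame('wrist')[:,:,::-1];cv2.imwrite('pics/wrist14.png',im)
E
```

```text
time: 16.02
tool_pos: [0.4936, 0.0378, 0.0596]
tool_rot: [-0.039, -0.675, -0.036, 0.736]
ft_force: [-0.4, -0.5, -2.3]
opening: 0.0629
time: 16.4
tool_pos: [0.5053, 0.039, 0.061]
tool_rot: [-0.039, -0.675, -0.036, 0.736]
ft_force: [0.5, 0.8, -2.0]
opening: 0.0628
[ 0.5  0.8 -2. ] [-0.13  0.91 -0.02  1.8   0.02  0.52 -1.62]
18 (array([-0.0007,  0.0001, -0.0005]), array([0.02, 0.  , 0.01]), array([0.5046, 0.0391, 0.0605]))
14 (array([ 0.0021,  0.0004, -0.005 ]), array([ 0.44, -3.98,  0.01]), array([0.5074, 0.0393, 0.056 ]))
10 (array([ 0.0048,  0.0007, -0.0097]), array([ 0.86, -7.95,  0.01]), array([0.51  , 0.0396, 0.0513]))
5 (array([ 0.0083,  0.001 , -0.0156]), array([ 1.390e+00, -1.293e+01,  1.000e-02]), array([0.5136, 0.04  , 0.0454]))
0 (array([ 0.0124,  0.0015, -0.0212]), array([ 1.91e+00, -1.79e+01,  1.00e-02]), array([0.5177, 0.0404, 0.0398]))
```

View pics/wrist14.png

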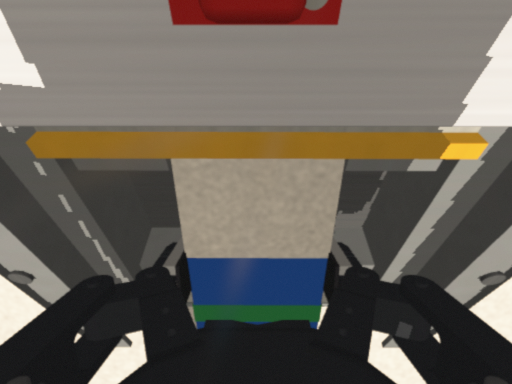

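```bash
python3 -m handwheel '{"travel":[[0.001,0.0002,-0.0025],[0.0011,0.0002,-0.0025],[0,0,0]],"twist":[[0.22,-2,0],[0.22,-1.98,0],[0,0,0]],"fingers":[0.04,0.04,0.04]}'
python3 -m handwheel '{"travel":[[0.0013,0.0002,-0.0023],[0.0014,0.0001,-0.0024],[0,0,0]],"twist":[[0.21,-2,0],[0.21,-1.97,0],[0,0,0]],"fingers":[0.04,0.04,0.04]}'
python3 - <<'E'
from plan import *
import cv2
s=arm.get_state();print(s['ft_force'].round(1),s['joints'].round(2))
for a,x in ((10,.0565),(7,.0575),(5,.058),(3,.0587)): print(a,pile(x,.0025,a))
im=arm.grab_frame('wrist')[:,:,::-1];cv2.imwrite('pics/wrist15.png',im)
E
```

```text
time: 16.82
tool_pos: [0.5065, 0.0393, 0.056]
tool_rot: [-0.037, -0.7, -0.037, 0.712]
ft_force: [0.7, -0.0, -2.3]
opening: 0.063
time: 17.2
tool_pos: [0.5094, 0.0396, 0.0513]
tool_rot: [0.036, 0.724, 0.039, -0.688]
ft_force: [-0.1, -0.4, -1.8]
opening: 0.0628
[-0.1 -0.4 -1.8] [-0.14  0.9  -0.01  1.94  0.02  0.25 -1.63]
10 (array([ 0.0006,  0.    , -0.    ]), array([ 0.01, -0.1 ,  0.01]), array([0.51  , 0.0396, 0.0513]))
7 (array([ 0.0028,  0.0002, -0.0035]), array([ 0.33, -3.08,  0.01]), array([0.5122, 0.0399, 0.0478]))
5 (array([ 0.0041,  0.0004, -0.0059]), array([ 0.54, -5.07,  0.01]), array([0.5136, 0.04  , 0.0454]))
3 (array([ 0.0058,  0.0006, -0.0081]), array([ 0.75, -7.06,  0.01]), array([0.5152, 0.0402, 0.0432]))
```

View pics/wrist15.png

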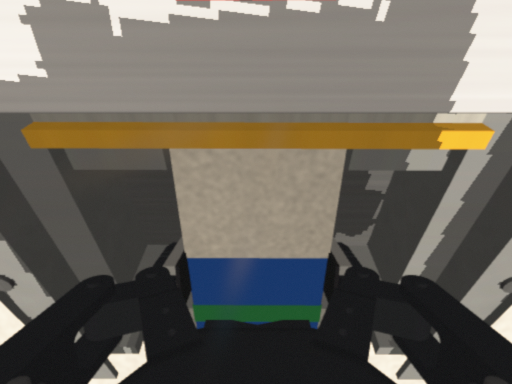

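```bash
python3 -m handwheel '{"travel":[[0.0013,0.0001,-0.002],[0.0014,0.0001,-0.002],[0.0014,0.0002,-0.0019],[0,0,0]],"twist":[[0.18,-1.7,0],[0.18,-1.7,0],[0.18,-1.67,0],[0,0,0]],"fingers":[0.04,0.04,0.04,0.04]}'
python3 - <<'E'
from plan import *
s=arm.get_state();print(s['ft_force'].round(1),s['joints'].round(3))
for a,x in ((5,.058),(4,.0583),(3,.0587)): print(a,pile(x,.0025,a),pile(x,.001,a)[0])
E
```

```text
time: 17.75
tool_pos: [0.5137, 0.04, 0.0453]
tool_rot: [0.034, 0.754, 0.04, -0.655]
ft_force: [0.1, 0.4, -1.4]
opening: 0.0628
[ 0.1  0.4 -1.4] [-0.144  0.905  0.003  2.024  0.025  0.072 -1.632]
5 (array([-0.0001, -0.    ,  0.0001]), array([-0.  , -0.  ,  0.01]), array([0.5136, 0.04  , 0.0454])) [ 0.0005  0.     -0.0013]
4 (array([ 0.0007,  0.0001, -0.001 ]), array([ 0.1 , -0.99,  0.01]), array([0.5143, 0.0401, 0.0443])) [ 0.0013  0.0001 -0.0024]
3 (array([ 0.0016,  0.0002, -0.0021]), array([ 0.21, -1.99,  0.01]), array([0.5152, 0.0402, 0.0432])) [ 0.0022  0.0002 -0.0035]
```

```bash
python3 -m handwheel '{"travel":[[0.0007,0,-0.0012],[0.0006,0.0001,-0.0012],[0,0,0]],"twist":[[0.05,-0.5,0],[0.05,-0.5,0],[0,0,0]],"fingers":[0.04,0.04,0.04]}'
python3 -m handwheel '{"travel":[[0,0,0],[0,0,0],[0,0,0],[0,0,0],[0,0,0]],"twist":[[0,0,0],[0,0,0],[0,0,0],[0,0,0],[0,0,0]],"fingers":[0.075,0.075,0.085,0.085,0.085]}'
python3 - <<'E'
from plan import *
import cv2
s=arm.get_state();print(s['ft_force'].round(1),s['joints'].round(3),s['opening'])
im=arm.grab_frame('wrist')[:,:,::-1];cv2.imwrite('pics/wrist16.png',im)
E
```

```text
time: 18.12
tool_pos: [0.515, 0.0401, 0.0429]
tool_rot: [0.034, 0.76, 0.041, -0.648]
ft_force: [0.7, 0.4, -2.1]
opening: 0.063
time: 18.75
tool_pos: [0.5151, 0.0401, 0.043]
tool_rot: [0.034, 0.76, 0.041, -0.648]
ft_force: [-0.5, -0.6, -0.1]
opening: 0.085
[-0.5 -0.6 -0.1] [-0.145  0.91   0.005  2.04   0.026  0.032 -1.633] 0.0850238019115943
```

View pics/wrist16.png

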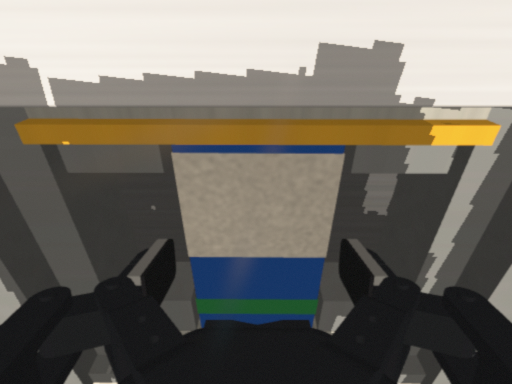

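```bash
python3 -m handwheel '{"travel":[[-0.003,0,0.02],[-0.005,0,0.035],[-0.006,-0.001,0.045],[-0.006,-0.001,0.045],[0,0,0.03],[0,0,0]],"twist":[[0,0,0],[0,0,0],[0,0,0],[0,0,0],[0,0,0],[0,0,0]],"fingers":[0.085,0.085,0.085,0.085,0.085,0.085]}'
python3 - <<'E'
from plan import *
import cv2
s=arm.get_state();print(s['tool_pos'],s['time']);np.save('w17.npy',np.r_[s['tool_pos'],s['tool_rot']])
im=arm.grab_frame('wrist')[:,:,::-1];cv2.imwrite('pics/wrist17.png',im)
cv2.imwrite('pics/w17z.png',cv2.resize(im[100:280,160:360],None,fx=4,fy=3.3,interpolation=cv2.INTER_CUBIC))
c=wristcam(arm.calibration('wrist'),s)
for x in [(.057,.07,.044),(.057,-.07,.044),(-.064,.032,.027),(-.064,-.032,.027),(-.064,.032,0),(.101,.006,.079),(.101,-.006,.079),(.056,.032,.027)]: print(x,proj(c,[W(*x)])[0].round(1))
E
```

```text
time: 19.55
tool_pos: [0.4957, 0.0382, 0.2198]
tool_rot: [0.034, 0.761, 0.041, -0.646]
ft_force: [0.9, 0.3, -0.3]
opening: 0.0852
[0.49568198 0.03816654 0.21977303] 19.55
(0.057, 0.07, 0.044) [181.7 132.8]
(0.057, -0.07, 0.044) [333.7 133. ]
(-0.064, 0.032, 0.027) [230.9 226.1]
(-0.064, -0.032, 0.027) [284.2 226.2]
(-0.064, 0.032, 0) [232.6 213.1]
(0.101, 0.006, 0.079) [249.6  90.1]
(0.101, -0.006, 0.079) [266.   90.1]
(0.056, 0.032, 0.027) [224.9 128.1]
```

View pics/wrist17.png

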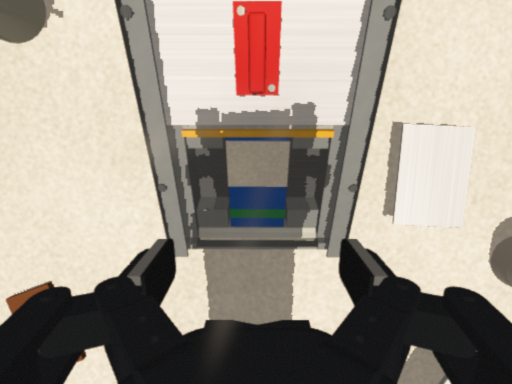

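View pics/w17z.png

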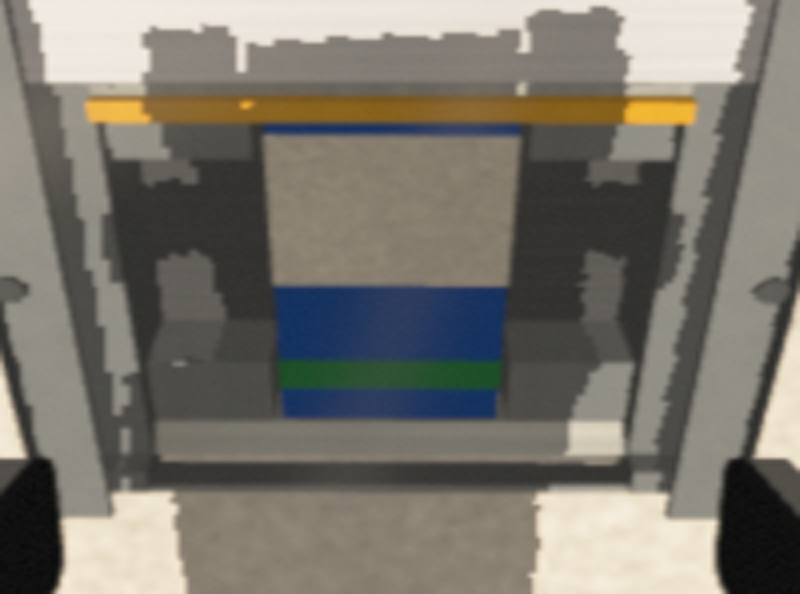

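```bash
python3 - <<'E'
from plan import *
import cv2
im=cv2.imread('pics/wrist17.png');cv2.imwrite('pics/w17f.png',cv2.resize(im[0:140,215:305],None,fx=5,fy=4.2,interpolation=cv2.INTER_CUBIC))
w=np.load('w17.npy');c=wristcam(arm.calibration('wrist'),dict(tool_pos=w[:3],tool_rot=w[3:]))
for o in (.120,.123,.126,.130): print(o,[((proj(c,[W(o+dx,0,z)])[0]-[215,0])*[5,4.2]).round(0) for dx,z in ((-.025,.079),(.025,.079),(-.06,.043))])
E
```

```text
0.12 [array([214., 414.]), array([215.,  78.]), array([213., 543.])]
0.123 [array([214., 396.]), array([215.,  55.]), array([213., 530.])]
0.126 [array([214., 378.]), array([215.,  31.]), array([214., 516.])]
0.13 [array([214., 354.]), array([215.,  -1.]), array([214., 498.])]
```

View pics/w17f.png

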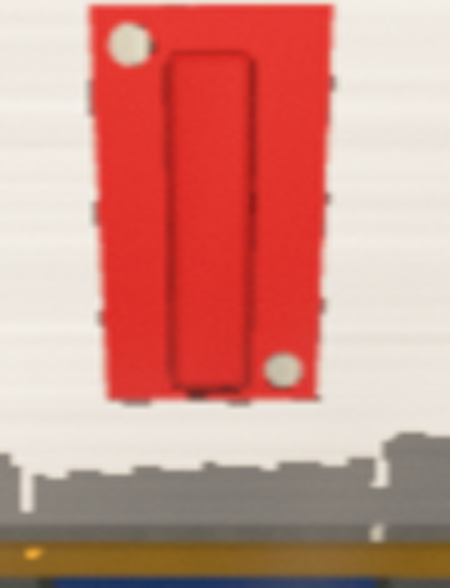

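```bash
cat >> plan.py <<'E'
RELG=np.array([.495,.0386,.0857])-W(-.0104,0,.038); RELG-=D[:,1]*(D[:,1]@RELG)
E
python3 - <<'E'
from plan import *
print(D.T@RELG)
X=W(.124,0,.038)+RELG+[0,0,.0015]
s=arm.get_state()
print(X,to(X+[0,0,.07],0),to(X,0),s['time'])
E
```

```text
[-9.82875171e-03 -1.23425654e-19  1.41335473e-02]
[0.6161881  0.05088365 0.14399989] (array([ 0.1209,  0.0127, -0.0045]), array([-1.04,  9.16, -0.  ])) (array([ 0.1209,  0.0127, -0.0745]), array([-1.04,  9.16, -0.  ])) 19.6
```

```bash
python3 -m handwheel '{"travel":[[0.0302,0.0032,-0.0011],[0.0302,0.0032,-0.0011],[0.0302,0.0032,-0.0011],[0.0303,0.0031,-0.0012],[0,0,0],[0,0,0]],"twist":[[-0.26,2.29,0],[-0.26,2.29,0],[-0.26,2.29,0],[-0.26,2.29,0],[0,0,0],[0,0,0]],"fingers":[0.085,0.085,0.085,0.085,0.085,0.085]}'
python3 - <<'E'
from plan import *
import cv2
X=W(.124,0,.038)+RELG+[0,0,.0015]
s=arm.get_state();print(to(X,0))
im=arm.grab_frame('wrist')[:,:,::-1];cv2.imwrite('pics/wrist18.png',im)
c=wristcam(arm.calibration('wrist'),s)
for x in [(.099,.006,.079),(.099,-.006,.079)]: print(x,proj(c,[W(*x)])[0].round(1))
E
```

```text
time: 20.35
tool_pos: [0.6152, 0.0507, 0.2124]
tool_rot: [-0.037, -0.705, -0.037, 0.707]
ft_force: [0.0, 0.1, 0.4]
opening: 0.0847
(array([ 0.001 ,  0.0002, -0.0684]), array([ 0.02, -0.18, -0.01]))
(0.099, 0.006, 0.079) [249.4 242.5]
(0.099, -0.006, 0.079) [265.1 242.5]
```

View pics/wrist18.png

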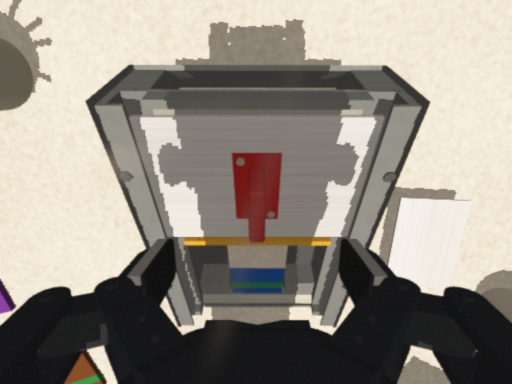

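Fin end at (257, 242) matches the prediction. Descend and grip.

```bash
python3 -m handwheel '{"travel":[[0.001,0.0002,-0.03],[0,0,-0.025],[0,0,-0.0134],[0,0,0],[0,0,0],[0,0,0],[0,0,0],[0,0,0],[0,0,0]],"twist":[[0,0,0],[0,0,0],[0,0,0],[0,0,0],[0,0,0],[0,0,0],[0,0,0],[0,0,0],[0,0,0]],"fingers":[0.085,0.085,0.085,0.0,0.0,0.0,0.0,0.0,0.0]}'
python3 -m handwheel '{"travel":[[-0.0021,-0.0002,0.0045],[-0.0021,-0.0002,0.0045],[0,0,0]],"twist":[[0,0,0],[0,0,0],[0,0,0]],"fingers":[0,0,0]}'
python3 - <<'E'
from plan import *
import cv2
s=arm.get_state();print(tcp(),s['ft_force'].round(1),s['opening'])
im=arm.grab_frame('wrist')[:,:,::-1];cv2.imwrite('pics/wrist19.png',im)
E
```

```text
time: 21.52
tool_pos: [0.6171, 0.0511, 0.1457]
tool_rot: [-0.037, -0.706, -0.037, 0.706]
ft_force: [-1.4, -0.2, 6.1]
opening: 0.0111
time: 21.9
tool_pos: [0.6128, 0.0506, 0.1545]
tool_rot: [-0.037, -0.706, -0.037, 0.706]
ft_force: [-1.2, -0.7, -2.3]
opening: 0.011
[0.11614917 0.00012077 0.06446328] [-1.2 -0.7 -2.3] 0.010979803667359523
```

View pics/wrist19.png

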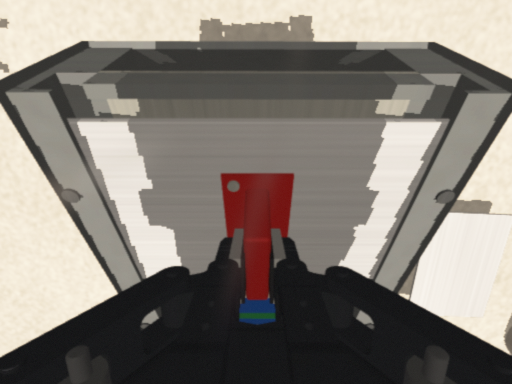

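```bash
python3 -m handwheel '{"travel":[[-0.015,-0.0016,-0.007],[-0.015,-0.0016,-0.007],[-0.015,-0.0016,-0.007],[-0.015,-0.0016,-0.007]],"twist":[[0,0,0],[0,0,0],[0,0,0],[0,0,0]],"fingers":[0,0,0,0]}'
python3 -m handwheel '{"travel":[[-0.015,-0.0016,-0.007],[-0.015,-0.0016,-0.007],[-0.015,-0.0015,-0.007],[-0.0147,-0.0015,-0.007],[0,0,0]],"twist":[[0,0,0],[0,0,0],[0,0,0],[0,0,0],[0,0,0]],"fingers":[0,0,0,0,0]}'
python3 - <<'E'
from plan import *
import cv2
s=arm.get_state();print(tcp(),D.T@(np.array([.490,.038,.0957])-P),s['ft_force'].round(1),s['opening'])
im=arm.grab_frame('wrist')[:,:,::-1];cv2.imwrite('pics/wrist20.png',im)
E
```

```text
time: 22.45
tool_pos: [0.5523, 0.0442, 0.1258]
tool_rot: [-0.037, -0.706, -0.037, 0.707]
ft_force: [0.4, 0.2, -3.1]
opening: 0.0111
time: 23.08
tool_pos: [0.4927, 0.038, 0.0979]
tool_rot: [-0.037, -0.705, -0.037, 0.707]
ft_force: [-0.3, 0.8, -1.8]
opening: 0.0108
[-0.01721853  0.00017715  0.0642155 ] [-0.02056618  0.00048786  0.06332467] [-0.3  0.8 -1.8] 0.010765845818013304
```

View pics/wrist20.png

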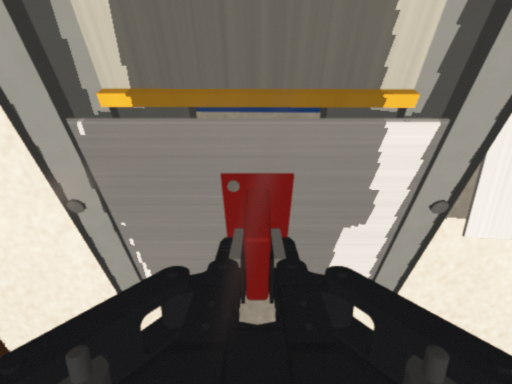

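```bash
python3 -m handwheel '{"travel":[[-0.0014,-0.0001,-0.0006],[0.0021,0.0002,-0.0045],[0.0018,0.0002,-0.004],[0,0,0]],"twist":[[0,0,0],[0,0,0],[0,0,0],[0,0,0]],"fingers":[0,0,0,0]}'
python3 - <<'E'
from plan import *
import cv2
s=arm.get_state();print(tcp(),s['ft_force'].round(1),s['opening'])
im=arm.grab_frame('wrist')[:,:,::-1];cv2.imwrite('pics/wrist21.png',im)
E
```

```text
time: 23.62
tool_pos: [0.4958, 0.0384, 0.0888]
tool_rot: [-0.037, -0.706, -0.037, 0.707]
ft_force: [0.5, -0.0, -2.6]
opening: 0.0111
[-0.01821589  0.00024221  0.05461169] [ 0.5 -0.  -2.6] 0.011097283625870124
```

View pics/wrist21.png

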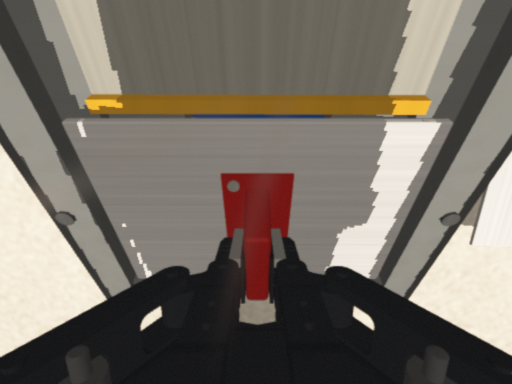

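```bash
python3 -m handwheel '{"travel":[[0.0003,0,-0.0007],[0,0,0]],"twist":[[0,0,0],[0,0,0]],"fingers":[0,0]}'
python3 -m handwheel '{"travel":[[0,0,0],[0,0,0],[0,0,0],[0,0,0]],"twist":[[0,0,0],[0,0,0],[0,0,0],[0,0,0]],"fingers":[0.03,0.06,0.06,0.06]}'
python3 -m handwheel '{"travel":[[0,0,0.02],[0,0,0.04],[0.02,0,0.05],[0.02,0,0.05],[0,0,0]],"twist":[[0,0,0],[0,0,0],[0,0,0],[0,0,0],[0,0,0]],"fingers":[0.06,0.06,0.06,0.06,0.06]}'
python3 - <<'E'
from plan import *
import cv2
s=arm.get_state();print(s['tool_pos'],s['time']);np.save('w22.npy',np.r_[s['tool_pos'],s['tool_rot']])
im=arm.grab_frame('wrist')[:,:,::-1];cv2.imwrite('pics/wrist22.png',im)
cv2.imwrite('pics/w22z.png',cv2.resize(im[80:280,160:360],None,fx=4,fy=3,interpolation=cv2.INTER_CUBIC))
c=wristcam(arm.calibration('wrist'),s)
for o in (-.0104,-.0064):
  for dx,y,z in ((-.025,0,.079),(.025,0,.079),(-.06,0,.043),(.06,0,.043),(.06,0,.048)): print(o,(dx,z),((proj(c,[W(o+dx,y,z)])[0]-[160,80])*[4,3]).round(1))
for x in (.054,.06): print('ridge',((proj(c,[W(x,.07,.044),W(x,-.07,.044)])-[160,80])*[4,3]).round(1))
E
```

```text
time: 23.92
tool_pos: [0.4958, 0.0384, 0.0887]
tool_rot: [-0.037, -0.706, -0.037, 0.707]
ft_force: [-4.7, 0.5, 17.6]
opening: 0.0113
time: 24.42
tool_pos: [0.4959, 0.0383, 0.0882]
tool_rot: [-0.037, -0.706, -0.037, 0.707]
ft_force: [0.3, -0.3, -0.4]
opening: 0.0601
time: 25.05
tool_pos: [0.5377, 0.0383, 0.2512]
tool_rot: [0.037, 0.708, 0.037, -0.705]
ft_force: [0.1, -0.6, -0.8]
opening: 0.0597
[0.537667   0.03834441 0.2511569 ] 25.05
-0.0104 (-0.025, 0.079) [374.2 485.1]
-0.0104 (0.025, 0.079) [372.8 389.2]
-0.0104 (-0.06, 0.043) [376.1 473.4]
-0.0104 (0.06, 0.043) [373.2 244. ]
-0.0104 (0.06, 0.048) [373.  252.2]
-0.0064 (-0.025, 0.079) [374.1 478.1]
-0.0064 (0.025, 0.079) [372.6 380.6]
-0.0064 (-0.06, 0.043) [376.  467.4]
-0.0064 (0.06, 0.043) [373.1 234.2]
-0.0064 (0.06, 0.048) [372.9 242.3]
ridge [[ 99.8 234.6]
 [646.3 235. ]]
ridge [[ 95.8 219.5]
 [649.9 219.9]]
```

View pics/w22z.png

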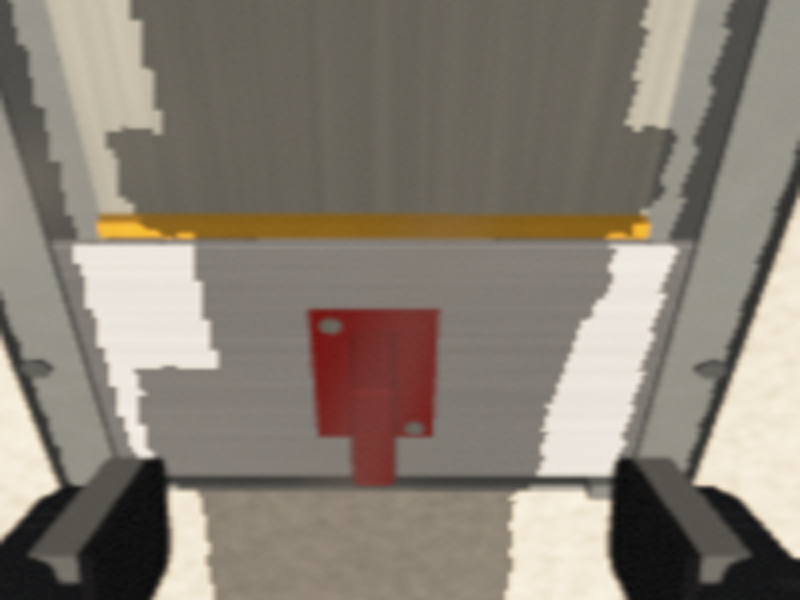

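```bash
python3 - <<'E'
from plan import *
import cv2
a=cv2.imread('pics/scene0.png')[170:270,225:335]
b=arm.grab_frame('scene')[:,:,::-1][170:270,225:335]
cv2.imwrite('pics/cmp.png',cv2.resize(np.hstack([a,b]),None,fx=3.6,fy=3.6,interpolation=cv2.INTER_CUBIC))
t=arm.grab_frame('top')[:,:,::-1];cv2.imwrite('pics/top22.png',t)
s0=cv2.imread('pics/top0.png')
cv2.imwrite('pics/cmpt.png',cv2.resize(np.hstack([s0[80:200,205:300],t[80:200,205:300]]),None,fx=4,fy=4,interpolation=cv2.INTER_CUBIC))
E
```

```text
(no output)
```

View pics/cmp.png

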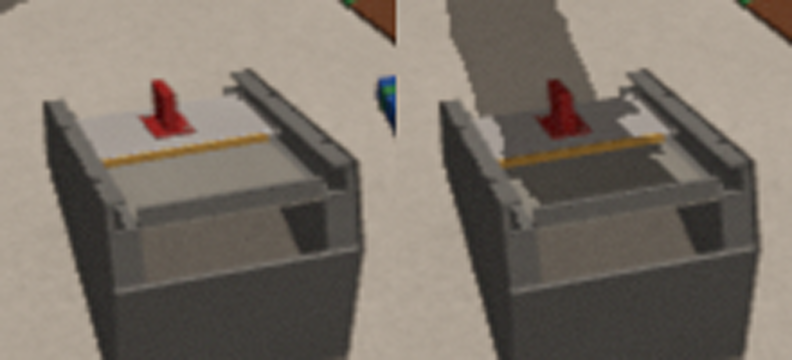

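View pics/top22.png

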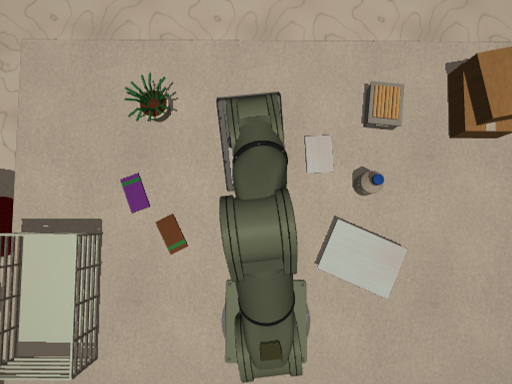

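```bash
python3 -m handwheel '{"travel":[[-0.013,0.011,0.045],[-0.0131,0.011,0.045],[0,0,0],[0,0,0]],"twist":[[0,0,0.6],[0,0,0.6],[0,0,0],[0,0,0]],"fingers":[0.085,0.085,0.085,0.085]}'
python3 - <<'E'
from plan import *
import cv2
s=arm.get_state();print(s['tool_pos'],s['tool_rot'],s['ft_force'].round(1))
t=arm.grab_frame('wrist')[:,:,::-1];a=cv2.imread('pics/wrist2.png')
cv2.imwrite('pics/cmpw.png',cv2.resize(np.hstack([a[100:220,195:345],t[100:220,195:345]]),None,fx=2.65,fy=4,interpolation=cv2.INTER_CUBIC))
E
```

```text
time: 25.7
tool_pos: [0.5094, 0.0602, 0.3372]
tool_rot: [-0.045, -0.705, -0.045, 0.707]
ft_force: [0.1, -0.1, 0.2]
opening: 0.0852
[0.50942584 0.06017432 0.33717178] [-0.04488443 -0.70456    -0.04459817  0.70681794] [ 0.1 -0.1  0.2]
```

View pics/cmpw.png

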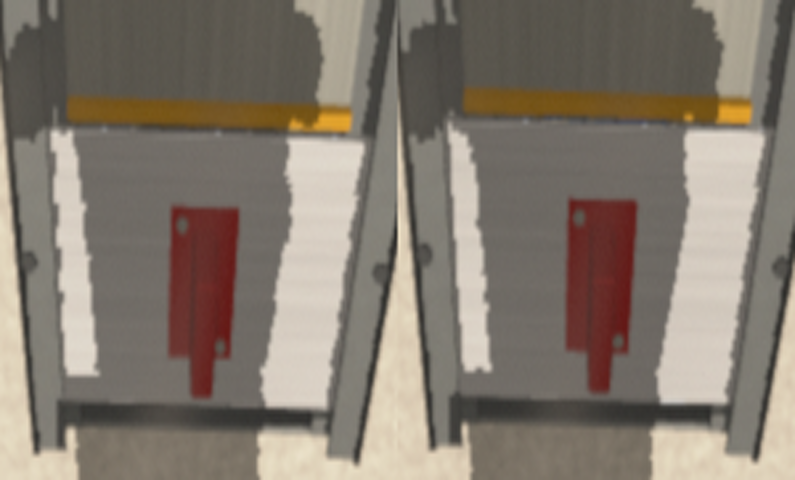

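The shutter now sits exactly as it did at the start, allowing for the small change in camera pose, so I'm handing in.

```bash
python3 -c "
from rig import arm
print(arm.close_job(),arm.get_state()['time'])"
```

```text
the job is handed in; nothing more can be done
the job is handed in; nothing more can be done
```

I refilled the dispenser and handed the job in at about 26 s of the 69 s allowed. The hand-in gives no verdict.

**What I did**
- I lifted the shutter about 11 mm over the ridge, slid it up and let it go at about deck x 124 mm.
- I gripped the three blue packs together and carried them over. They went in upper end first, tilted 18° and under the overhang, and I let go of them about 4° from flat so they settled into the well.
- I lifted the shutter back over the ridge, lowered it until the wrist felt it seat (about 18 N), let go and backed the arm away.

**Last checks**
- **Packs:** before closing, the top pack's front edge was within a pixel of where it should be with the pile flat, at about deck x −4 mm and y 0. The lower two packs could only be inferred from the top one.
- **Shutter:** the wrist picture matches the one from the start. The grip puts it at about deck x −10.4 mm and the plate's edge at about −9 mm; both are inside the allowed range.
- **Bystanders:** bottle, plant and basket look unmoved in the top picture, compared by eye. The gripper is clear, with no force on the wrist.

**What did not go to plan**
- My first fit of the deck height was about 3 mm too low. I found this in a close wrist view and corrected it before putting the packs in.
- The arm could not tilt square to the slope (joint 6 reached its limit). I gripped the shutter with the tool upright and the packs with the tool tilted about 12°.

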